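# Jack the loaded tray up and run it onto the top rails

### The job

Pump the orange lever of the tray lift until the platform with the tray of tins stands level with the empty top rails of the rack beside it; the ratchet has no release, so do not go past. Then slide the tray straight across onto the top rails until it is fully home against the green back stop, and let go, with both tins still standing on it. Raise the platform only with the lever, and leave the other things on the table where they are.

Things in the scene. Friction and masses are not known exactly. Their poses are not given: they have to be found in the camera images.
- station: fixed tray lift and rack on one dark steel base. Origin on the table under the middle of the lift platform. x points from the blue mast (plate at x = -105 mm, 250 mm tall) across the platform; y points from the rack (three aluminium rail pairs, y = -106 to -306 mm, the two lower ones hold trays) past the platform (y = -100 to +100 mm) to the side where the lever grip sticks out; z up
- lever (a joint): pump lever angle, rad: 0 level, grows as the grip goes down; stops at -0.229 (grip up) and +0.229 (grip down); stays where left. Down lifts the platform (about 9 N at the grip), up (3 N) clicks the pawl back over the teeth. Each full stroke from stop to stop lifts one tooth, 15 mm; the first one 5 to 22 mm, as the bar may start between teeth. Go right to both stops
- pivot (a point): the lever's pivot on the mast, at station x = -125, y = +50 mm, 120 mm above the table; axes those of the station. The lever turns about station x
- grip (a point): middle of the lever's orange round grip, 22 mm in diameter, 115 mm long, along the lever (station y when level), 190 mm from the pivot. Take it from above with the fingers closing along station x
- platform (a point): middle of the top face of the lift platform (156 x 200 mm, green side lips 10 mm high along station y). It moves only straight up and down; friction holds it at any height. After full strokes it stands in turn 28 mm below, 13 mm below and 2 mm above the top rails: the last is level, one more is too high
- top_rails (a point): mouth of the empty top rail pair: midway between the two rails, on their top faces, at the end facing the platform (station x = 0, y = -105 mm, 165 mm above the table). The rails run 200 mm to station -y, to the green back stop
- tray_centre (a point): steel tray, 150 mm (station x) by 190 mm (station y), rim 16 mm high, 0.3 kg, loose on the platform between the lips with 5 mm play each side; point in the middle of its underside, tray axes parallel to the station's. Fully home, touching the back stop, it is 106 mm past the mouth point of the rails
- tray_handle (a point): middle of the tray's upright black handle: a fin 60 mm along tray x, 10 mm thick along tray y, its top 50 mm above the tray's underside; the point is 36 mm above the underside and 86 mm to +y of the tray's middle. Take it from above with the fingers closing along tray y
- tin_red_mid (a point): red tin, 60 mm across, 68 mm tall, about 0.12 kg, loose on the tray floor (4 mm above the tray's underside); point half-way up, z along the tin's axis
- tin_green_mid (a point): green tin, the same size, beside the red one
- mug: blue ceramic mug, 80 mm across, 90 mm tall, standing upright; origin under its middle
- cup_stack: stack of white paper cups upside down, 84 mm across, 165 mm tall; origin under its middle
- tea_box: yellow tea carton 70 x 110 x 55 mm; origin under its middle
- flask: steel vacuum flask, 120 mm across, 230 mm tall; origin under its middle
- soap: green soap bottle, 64 mm across, 190 mm tall; origin under its middle
- jam_jar: amber jar with red lid, 72 mm across, 90 mm tall; origin under its middle
There are look-alikes about, which are no part of the job. What is shaped like the part that bears tin_green_mid but blue or yellow is not meant.

How it is judged:
By the outcome, as a careful person would: the job done as asked, in the order asked, and still so for the second after the job is handed in, with the robot touching nothing.
It also fails if it takes over 72 s, if anything falls off the work surface, if the arm or the gripper's body presses on something with over 40 N, if the wrist force passes 120 N, or if a joint passes its speed limit or range.

### The arm

A 6-joint arm with a two-finger parallel gripper is mounted at the origin on the work surface. World frame = base frame: x ahead of the robot, y to its left, z up, the work surface at z = 0. Lengths are in mm, angles in rad, forces in N, time in s.
With the tool pointing down it reaches from about 250 to 775 mm from the base axis. Payload 4 kg.
Tool frame: the origin (TCP) lies at the very end of the fingers, on their centre line; the grasp point (between the pads) lies 19 mm behind it; z points along the fingers, y is the line along which they close (so a half turn about z gives the same grasp; the last joint's range is limited). The gripper opens to 94 mm and grips with 3 to 60 N. Pads are 16 mm wide; open, the fingers measure 119 mm over their backs; the gripper's body (75 mm by 177 mm) begins 78 mm behind the grasp point.
Start: joints at [-1.209, 0.087, 1.371, -0, 1.684, -0.103], TCP at [246.536, -491.674, 180.106] pointing down, gripper open.
Joint ranges: [-3.1, 3.1], [-0.76, 2.03], [0.27, 2.55], [-1.08, 4.22], [0.17, 2.65], [-2.57, 2.57]. Speed limits (rad/s): [2.79, 2.79, 3.14, 3.14, 3.14, 3.14].

### API

Orientations are given as a rotation vector (axis times angle).
In Python, from workcell import bot, cams gives the robot as it stands. The module is installed in compiled form; this text tells all that it offers.
- The arm moves only by the tool drive_tool, never from a script. Its argument "targets" is a list of rows, each an object with "xyz": the shift along the tool's x, y, z each as a share of 0.75 m, from -1 to 1, a list of three; "dr": the turn, a rotation vector about the tool's x, y, z each as a share of pi/2 rad, from -1 to 1, a list of three; "grip": the opening, from -1 (shut) to 1 (fully open), so that 0 is half open. In form: [{"xyz": [dx, dy, dz], "dr": [wx, wy, wz], "grip": grip}, ...]. A call has 1 to 20 rows; each row is the pose to reach, as a shift and turn from the pose commanded when the call began, along the tool's axes at that moment; what a row does not reach only later rows make up. A row lasts 1/12 s, in which the tool goes at most 41.7 mm and 7.16 degrees, less where a joint would pass 70% of its speed; a pose out of reach is approached as far as the arm can. A call with a number of a shift or a turn outside -1 to 1 is refused whole. A call with a gripper value outside its range is refused whole. The fingers move at their own pace and stop on an object; "force" is the grip in N (left out, the last holds). Time passes only in rows, so rows that repeat a pose let the fingers close. It gives the time, the measured TCP pose, the force, the opening and the grip force at its end, in the units of the state.
- bot.get_obs(): the state, without advancing time (a new reading comes with each control period).
- cams.camera(name): name is "side" or "top" or "wrist"; returns the picture (480x640x3 uint8, red, green, blue); there is no depth.
- cams.get_calibration(name): a dict with "K" (3x3 intrinsics, pixels), "k1" (the pictures are not rectified: a ray, as slopes to the right and down, at radius r is drawn at 1 + k1 r^2 times it, then the intrinsics apply), "camera_from_world" (4x4, takes a point from world to camera coordinates). Camera axes: x right, y down, z forward; pixel columns grow to the right and rows downward; lengths in mm; the calibration is good to about 2 mm. A picture is of the moment at which its call begins: read the wrist's pose just before it. get_calibration takes no time and is no camera call; for the wrist camera it gives the pose at the moment of the call.
- bot.sign_off(): hands the job in; it is judged then, once.
The state is a dict: "time": time; "qpos": joint angles; "joint_vel": joint speeds; "joint_torque": joint torques, N m; "tcp_pos": TCP position; "ee_rot": TCP orientation; "wrist_force": force on the tool from outside, world axes, zero at the start; "wrist_torque": the same for the moment, N m; "finger_gap": opening from 0.0 (shut) to 1.0 (fully open); "finger_force": force on a finger pad.
Only numpy, scipy, OpenCV 4.12 (cv2) and the standard library are available. Lean on these libraries where they do the work, as an engineer would, in place of code of your own. Each camera call takes 0.05 s, during which the arm holds its last target. There are 200 camera calls.

## Working session

There is one attempt and no reset: what is moved stays moved. The work goes in short steps, Python scripts to look and compute and a tool call to move; the robot and the scene stay as the last step left them, time stands still between calls to the robot, and variables do not carry over. Pictures are saved under pics/ and viewed, at most 10 in all, crops included, and the job is handed in when it is done.

Besides the shell and the picture viewer there is one more tool, called in YAML: its name, and indented under it one key for each argument. drive_tool: Moves the arm, as the interface text tells. Its arguments: {"type":"object","properties":{"targets":{"type":"array","items":{"type":"object","properties":{"xyz":{"type":"array","items":{"type":"number","minimum":-1,"maximum":1}},"dr":{"type":"array","items":{"type":"number","minimum":-1,"maximum":1}},"grip":{"type":"number"}}}},"force":{"type":"number"}},"required":["targets"]}

```bash
mkdir -p pics; python3 - <<'E'
from workcell import bot,cams
import cv2,numpy as np
o=bot.get_obs();print(o)
for n in("side","top"):
    im=cams.camera(n);cv2.imwrite(f"pics/{n}0.png",im[:,:,::-1]);c=cams.get_calibration(n);print(n,c)
E
```

```text
{'time': 0.0, 'qpos': array([-1.20909557e+00,  8.79252285e-02,  1.37221326e+00,  1.86803977e-05,
        1.68360180e+00, -1.03098146e-01]), 'joint_vel': array([ 1.36272611e-03,  1.16201414e-03,  3.64183800e-05,  2.65801572e-03,
       -3.73084084e-04,  1.18442438e-04]), 'joint_torque': array([-1.07727003e-03, -3.40186930e+01, -3.02427685e+01,  7.16688344e-02,
        3.30369116e-02, -1.65475385e-04]), 'tcp_pos': array([ 246.32595533, -491.09282298,  178.94130611]), 'ee_rot': array([-3.05506031e+00, -7.23062156e-01,  4.05792462e-04]), 'wrist_force': array([-0.44944278,  0.1324876 ,  0.45220086]), 'wrist_torque': array([-0.00380581, -0.05994427, -0.01101641]), 'finger_force': 0.0, 'finger_gap': 1.0021940591174037}
side {'K': array([[557.25833705,   0.        , 318.93043201],
       [  0.        , 557.25833705, 243.32289644],
       [  0.        ,   0.        ,   1.        ]]), 'k1': -0.02222998201620354, 'camera_from_world': array([[-7.94325170e-01, -6.07441880e-01, -7.86679601e-03,
         4.52590538e+02],
       [-4.21222892e-01,  5.60053518e-01, -7.13380215e-01,
         3.35282924e+02],
       [ 4.37742846e-01, -5.63342186e-01, -7.00733032e-01,
         1.45990937e+03],
       [ 0.00000000e+00,  0.00000000e+00,  0.00000000e+00,
         1.00000000e+00]])}
top {'K': array([[446.84852339,   0.        , 316.23907999],
       [  0.        , 446.84852339, 245.17905105],
       [  0.        ,   0.        ,   1.        ]]), 'k1': -0.017584482245745815, 'camera_from_world': array([[ 1.71220662e-02, -9.99849471e-01,  2.80525191e-03,
        -1.94409044e+00],
       [-9.88376831e-01, -1.73493440e-02, -1.51030595e-01,
         5.68811140e+02],
       [ 1.51056530e-01, -1.86690145e-04, -9.88525108e-01,
         1.16239335e+03],
       [ 0.00000000e+00,  0.00000000e+00,  0.00000000e+00,
         1.00000000e+00]])}
```

View pics/side0.png

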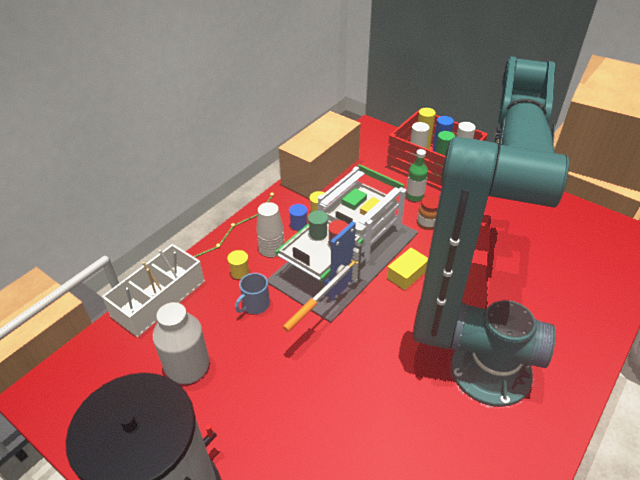

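View pics/top0.png

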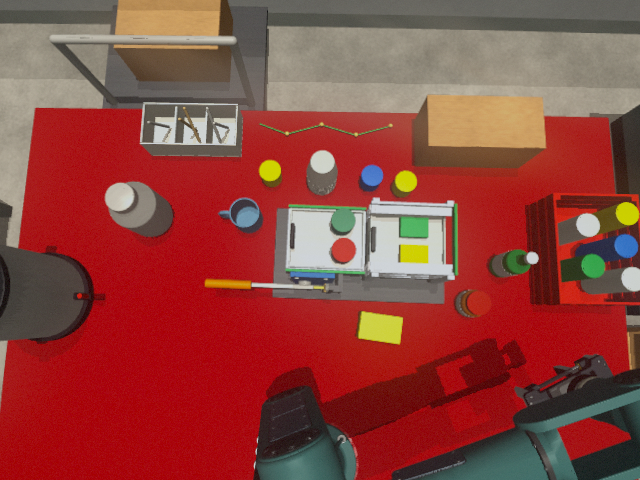

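Top view: the station's mast is on the robot's side (~(315,277)), the rack is on the right with its back stop at x≈456, and the orange grip is at (228,284). The station axes are roughly the world axes. The red tin is at (343,250) and the green one at (343,220). Next I crop closer.

```bash
cat > h.py <<'E'
from workcell import bot,cams
import cv2,numpy as np
def ray(c,uv):
    K=c["K"];d=np.array([c["k1"],0,0,0,0.])
    p=cv2.undistortPoints(np.array(uv,float).reshape(-1,1,2),K,d).reshape(-1,2)
    T=c["camera_from_world"];R=T[:3,:3];o=-R.T@T[:3,3]
    return o,np.c_[p,np.ones(len(p))]@R
def plane(c,uv,z):
    o,d=ray(c,uv);return o+d*((z-o[2])/d[:,2])[:,None]
def tri(c1,u1,c2,u2):
    o1,d1=ray(c1,[u1]);o2,d2=ray(c2,[u2]);d1=d1[0];d2=d2[0]
    A=np.c_[d1,-d2];s=np.linalg.lstsq(A,o2-o1,rcond=None)[0]
    a=o1+s[0]*d1;b=o2+s[1]*d2;return (a+b)/2,np.linalg.norm(a-b)
def proj(c,P):
    T=c["camera_from_world"];return cv2.projectPoints(np.array(P,float).reshape(-1,1,3),cv2.Rodrigues(T[:3,:3])[0],T[:3,3],c["K"],np.array([c["k1"],0,0,0,0.]))[0].reshape(-1,2)
def orange(im):
    h=cv2.cvtColor(im,cv2.COLOR_RGB2HSV);m=cv2.inRange(h,(10,180,150),(20,255,255))
    n,l,s,c=cv2.connectedComponentsWithStats(m);i=1+s[1:,4].argmax();return s[i],c[i],l==i
E
python3 - <<'E'
from h import *
r=lambda n:cv2.imread(f"pics/{n}0.png")
a=cv2.resize(r("top")[190:315,195:470],None,fx=2.9,fy=2.9,interpolation=2)
b=cv2.resize(r("side")[160:340,260:430],None,fx=3.3,fy=3.3,interpolation=2)
cv2.imwrite("pics/c1.png",a);cv2.imwrite("pics/c2.png",b)
cs=[cams.get_calibration(n) for n in("top","side")];cc=[]
for n,c in zip(("top","side"),cs):
    s,ce,m=orange(r(n)[:,:,::-1]);ys,xs=np.nonzero(m);print(n,s,ce);cc.append(ce)
    rc=cv2.minAreaRect(np.c_[xs,ys].astype(np.float32));print(rc)
print(tri(cs[0],cc[0],cs[1],cc[1]))
E
```

```text
top [205 279  46  10 308] [227.47402597 283.57792208]
((227.5215606689453, 283.46087646484375), (45.283790588378906, 8.713032722473145), 2.2906100749969482)
side [284 301  32  30 145] [298.53103448 317.51034483]
((300.29266357421875, 315.3658447265625), (7.496340751647949, 40.91752624511719), 51.34019088745117)
(array([458.11980838, 230.35958899, 108.43185192]), np.float64(2.4145063955708057))
```

View pics/c1.png

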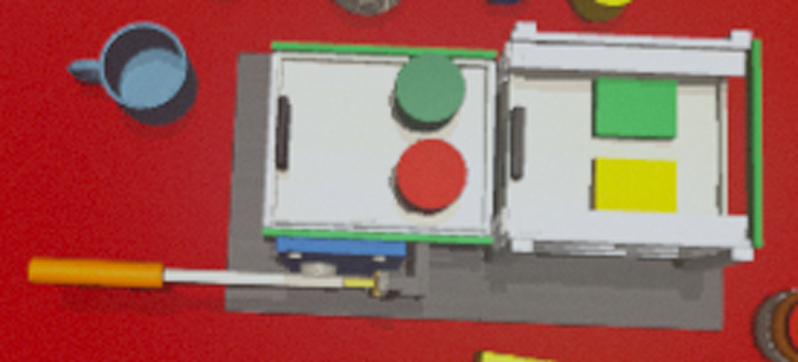

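View pics/c2.png

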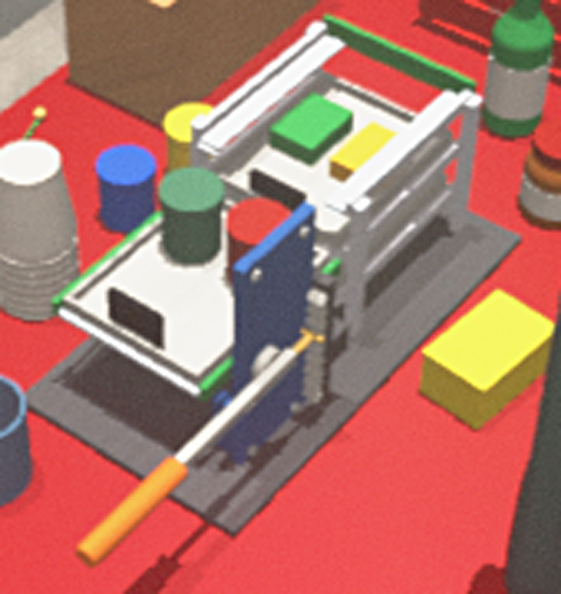

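Crops: the platform sits lower than the top rails. The tray handle is at the tray's left (+y) end, crop1 (283,133). Look-alikes: the handle of the stored tray at (517,143) is not meant; the blue and yellow tins on the table and the coloured boxes in the rack are also decoys. The target grip is the only orange rod. Next I compute the station pose.

```bash
python3 - <<'E'
from h import *
np.set_printoptions(precision=1,suppress=True)
t=cams.get_calibration("top");s=cams.get_calibration("side")
A=lambda p:np.array(p,float)/2.9+[195,190]-.3
B=lambda p:np.array(p,float)/3.3+[260,160]-.3
print("base z5",plane(t,A([(240,52),(225,310),(722,328)]),5))
print("base side z5",plane(s,B([(30,400),(235,533),(520,238)]),5))
print("rails inner z165 L:up,lo R:up,lo",plane(t,A([(507,73),(507,213),(745,76),(745,217)]),165))
print("posts L/R",plane(t,A([(524,27),(514,242),(740,35),(742,254)]),165))
print("lips top",[tri(t,A(a),s,B(b)) for a,b in [((272,45),(58,303)),((265,232),(205,390)),((496,53),(0,0))][:2]])
print("handle top corners",[tri(t,A(a),s,B(b)) for a,b in [((282,97),(110,290)),((280,168),(162,322))]])
print("tins top",[tri(t,A(a),s,B(b)) for a,b in [((431,88),(192,187)),((431,173),(257,215))]])
print("backstop side ends",[tri(t,A(a),s,B(b)) for a,b in [((755,40),(328,20)),((757,246),(473,85))]])
print("grip ends",[tri(t,A(a),s,B(b)) for a,b in [((30,270),(88,553)),((162,274),(178,465))]])
for n in ("wrist",):
    c=cams.get_calibration(n);print(c)
    o=bot.get_obs();R=cv2.Rodrigues(o["ee_rot"])[0]; T=c["camera_from_world"]
    print("cam in tool",R.T@(-T[:3,:3].T@T[:3,3]-o["tcp_pos"]),"\n",R,"\ncamaxes in tool\n",R.T@T[:3,:3].T)
E
```

```text
base z5 [[ 679.8  119.1    5. ]
 [ 430.2  125.7    5. ]
 [ 421.2 -343.6    5. ]]
base side z5 [[ 671.9  116.1    5. ]
 [ 431.3  125.3    5. ]
 [ 423.2 -341.6    5. ]]
rails inner z165 L:up,lo R:up,lo [[ 627.5 -121.3  165. ]
 [ 508.6 -121.2  165. ]
 [ 628.6 -322.8  165. ]
 [ 508.7 -319.4  165. ]]
posts L/R [[ 667.7 -135.8  165. ]
 [ 484.6 -126.9  165. ]
 [ 664.2 -319.6  165. ]
 [ 477.8 -316.   165. ]]
lips top [(array([660.9,  80.9, 110.1]), np.float64(1.6688563735080049)), (array([494.8,  83.2, 108. ]), np.float64(0.16380354765327662))]
handle top corners [(array([607.2,  69.3, 148.8]), np.float64(1.0329493862316281)), (array([547.6,  70.4, 146.7]), np.float64(4.179050330283587))]
tins top [(array([612.7, -55.8, 175. ]), np.float64(3.0922828879674635)), (array([540.6, -55.7, 181. ]), np.float64(4.139057939112006))]
backstop side ends [(array([ 656.2, -328.6,  177.6]), np.float64(1.5220323751870068)), (array([ 484.4, -322.4,  182.3]), np.float64(3.099853078013565))]
grip ends [(array([456.9, 282.6, 123.3]), np.float64(0.46789296296729027)), (array([456.1, 169.9, 120.8]), np.float64(0.5218565787796001))]
{'K': array([[371.5,   0. , 322.7],
       [  0. , 371.5, 236. ],
       [  0. ,   0. ,   1. ]]), 'k1': 0.009761503222494444, 'camera_from_world': array([[   0.4,   -0.9,   -0. , -549.3],
       [  -0.9,   -0.4,    0.2,  -25.5],
       [  -0.2,   -0.1,   -1. ,  390.3],
       [   0. ,    0. ,    0. ,    1. ]])}
cam in tool [  70.3    0.5 -204.1] 
 [[ 0.9  0.4 -0. ]
 [ 0.4 -0.9  0. ]
 [ 0.  -0.  -1. ]] 
camaxes in tool
 [[ 0.  -1.  -0.2]
 [ 1.   0.  -0. ]
 [ 0.  -0.2  1. ]]
```

```bash
cat >> h.py <<'E'
def go(p0,y0,p,y):
    d=np.subtract(p,p0);c,s=np.cos(y0),np.sin(y0)
    print("xyz",np.round(np.array([c*d[0]+s*d[1],s*d[0]-c*d[1],-d[2]])/750,4),"drz",round(-(y-y0)/(np.pi/2),4))
E
python3 - <<'E'
from h import *
go((246.536,-491.674,180.106),.4648,(456,226,280),1.5508)
E
```

```text
xyz [ 0.6786 -0.7302 -0.1332] drz -0.6914
```

drive_tool:
  targets:
    - {"xyz": [0, 0, -0.06], "grip": 1}
    - {"xyz": [0.04, -0.04, -0.1], "dr": [0, 0, -0.05], "grip": 1}
    - {"xyz": [0.6786, -0.7302, -0.1332], "dr": [0, 0, -0.6914], "grip": 0}
    - {"xyz": [0.6786, -0.7302, -0.1332], "dr": [0, 0, -0.6914], "grip": 0}
    - {"xyz": [0.6786, -0.7302, -0.1332], "dr": [0, 0, -0.6914], "grip": 0}
    - {"xyz": [0.6786, -0.7302, -0.1332], "dr": [0, 0, -0.6914], "grip": 0}
    - {"xyz": [0.6786, -0.7302, -0.1332], "dr": [0, 0, -0.6914], "grip": 0}
    - {"xyz": [0.6786, -0.7302, -0.1332], "dr": [0, 0, -0.6914], "grip": 0}
    - {"xyz": [0.6786, -0.7302, -0.1332], "dr": [0, 0, -0.6914], "grip": 0}
    - {"xyz": [0.6786, -0.7302, -0.1332], "dr": [0, 0, -0.6914], "grip": 0}
    - {"xyz": [0.6786, -0.7302, -0.1332], "dr": [0, 0, -0.6914], "grip": 0}
    - {"xyz": [0.6786, -0.7302, -0.1332], "dr": [0, 0, -0.6914], "grip": 0}
    - {"xyz": [0.6786, -0.7302, -0.1332], "dr": [0, 0, -0.6914], "grip": 0}
    - {"xyz": [0.6786, -0.7302, -0.1332], "dr": [0, 0, -0.6914], "grip": 0}
    - {"xyz": [0.6786, -0.7302, -0.1332], "dr": [0, 0, -0.6914], "grip": 0}
    - {"xyz": [0.6786, -0.7302, -0.1332], "dr": [0, 0, -0.6914], "grip": 0}
    - {"xyz": [0.6786, -0.7302, -0.1332], "dr": [0, 0, -0.6914], "grip": 0}
    - {"xyz": [0.6786, -0.7302, -0.1332], "dr": [0, 0, -0.6914], "grip": 0}
    - {"xyz": [0.6786, -0.7302, -0.1332], "dr": [0, 0, -0.6914], "grip": 0}
    - {"xyz": [0.6786, -0.7302, -0.1332], "dr": [0, 0, -0.6914], "grip": 0}

```text
schema error: expected keys xyz, dr, grip
```

drive_tool:
  targets:
    - {"xyz": [0, 0, -0.06], "dr": [0, 0, 0], "grip": 1}
    - {"xyz": [0.04, -0.04, -0.1], "dr": [0, 0, -0.05], "grip": 1}
    - {"xyz": [0.6786, -0.7302, -0.1332], "dr": [0, 0, -0.6914], "grip": 0}
    - {"xyz": [0.6786, -0.7302, -0.1332], "dr": [0, 0, -0.6914], "grip": 0}
    - {"xyz": [0.6786, -0.7302, -0.1332], "dr": [0, 0, -0.6914], "grip": 0}
    - {"xyz": [0.6786, -0.7302, -0.1332], "dr": [0, 0, -0.6914], "grip": 0}
    - {"xyz": [0.6786, -0.7302, -0.1332], "dr": [0, 0, -0.6914], "grip": 0}
    - {"xyz": [0.6786, -0.7302, -0.1332], "dr": [0, 0, -0.6914], "grip": 0}
    - {"xyz": [0.6786, -0.7302, -0.1332], "dr": [0, 0, -0.6914], "grip": 0}
    - {"xyz": [0.6786, -0.7302, -0.1332], "dr": [0, 0, -0.6914], "grip": 0}
    - {"xyz": [0.6786, -0.7302, -0.1332], "dr": [0, 0, -0.6914], "grip": 0}
    - {"xyz": [0.6786, -0.7302, -0.1332], "dr": [0, 0, -0.6914], "grip": 0}
    - {"xyz": [0.6786, -0.7302, -0.1332], "dr": [0, 0, -0.6914], "grip": 0}
    - {"xyz": [0.6786, -0.7302, -0.1332], "dr": [0, 0, -0.6914], "grip": 0}
    - {"xyz": [0.6786, -0.7302, -0.1332], "dr": [0, 0, -0.6914], "grip": 0}
    - {"xyz": [0.6786, -0.7302, -0.1332], "dr": [0, 0, -0.6914], "grip": 0}
    - {"xyz": [0.6786, -0.7302, -0.1332], "dr": [0, 0, -0.6914], "grip": 0}
    - {"xyz": [0.6786, -0.7302, -0.1332], "dr": [0, 0, -0.6914], "grip": 0}
    - {"xyz": [0.6786, -0.7302, -0.1332], "dr": [0, 0, -0.6914], "grip": 0}
    - {"xyz": [0.6786, -0.7302, -0.1332], "dr": [0, 0, -0.6914], "grip": 0}

```text
time: 1.77
tcp_pos: [456.2, 231.2, 278.0]
ee_rot: [-2.235, -2.204, 0.002]
wrist_force: [-0.5, -0.9, -0.5]
finger_gap: 0.497
finger_force: 0.0
```

```bash
python3 - <<'E'
from h import *
np.set_printoptions(precision=1,suppress=True)
for i in range(3):
    c=cams.get_calibration("wrist");im=cams.camera("wrist")
cv2.imwrite("pics/w1.png",im[:,:,::-1]);print(bot.get_obs()["tcp_pos"],bot.get_obs()["ee_rot"])
s,ce,m=orange(im);ys,xs=np.nonzero(m);print(s,ce)
print(plane(c,[ce],120))
t=cams.get_calibration("top");ti=cams.camera("top");s,ce2,m=orange(ti);print(s,ce2)
E
```

```text
[455.7 225.9 279.1] [-2.2 -2.2  0. ]
[ 313  157   23  116 2249] [323.5 207.2]
[[456.3 235.6 120. ]]
[240 280  11   9  65] [245.8 284. ]
```

View pics/w1.png

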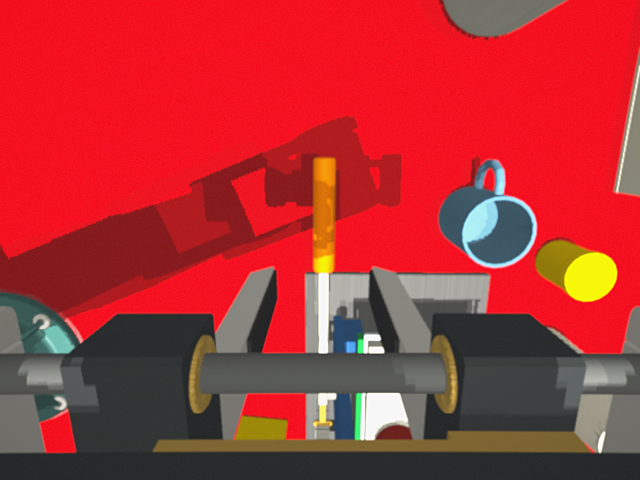

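Wrist view: the orange grip (323,207) lies centred between the fingers and parallel to them, and nothing is in the way. Descend and grip.

drive_tool:
  targets:
    - {"xyz": [0, 0, 0.05], "dr": [0, 0, 0], "grip": 0}
    - {"xyz": [0, 0, 0.1], "dr": [0, 0, 0], "grip": 0}
    - {"xyz": [0, 0, 0.15], "dr": [0, 0, 0], "grip": 0}
    - {"xyz": [0, 0, 0.2], "dr": [0, 0, 0], "grip": 0}
    - {"xyz": [0, 0, 0.23], "dr": [0, 0, 0], "grip": 0}
    - {"xyz": [0, 0, 0.2427], "dr": [0, 0, 0], "grip": 0}
    - {"xyz": [0, 0, 0.2427], "dr": [0, 0, 0], "grip": -0.6}
    - {"xyz": [0, 0, 0.2427], "dr": [0, 0, 0], "grip": -1}
    - {"xyz": [0, 0, 0.2427], "dr": [0, 0, 0], "grip": -1}
    - {"xyz": [0, 0, 0.2427], "dr": [0, 0, 0], "grip": -1}
    - {"xyz": [0, 0, 0.2427], "dr": [0, 0, 0], "grip": -1}
  force: 40

```text
time: 2.88
tcp_pos: [457.1, 226.4, 100.1]
ee_rot: [2.243, 2.198, 0.005]
wrist_force: [-3.8, 1.0, 0.9]
finger_gap: 0.186
finger_force: 1.9
```

drive_tool:
  targets:
    - {"xyz": [0, 0, 0], "dr": [0, 0, 0], "grip": -1}
    - {"xyz": [0, 0, 0], "dr": [0, 0, 0], "grip": -1}

```text
time: 3.05
tcp_pos: [456.5, 226.3, 98.8]
ee_rot: [2.243, 2.199, 0.002]
wrist_force: [0.5, 0.0, 1.1]
finger_gap: 0.039
finger_force: 0.3
```

```bash
python3 - <<'E'
from h import *
im=cams.camera("side");print(bot.get_obs())
cv2.imwrite("pics/s2.png",cv2.resize(im[220:380,220:420],None,fx=3.5,fy=3.5,interpolation=2)[:,:,::-1])
E
```

```text
{'time': 3.1, 'qpos': array([ 3.48937186e-01,  2.66723437e-02,  1.59678245e+00, -1.90309521e-04,
        1.51679990e+00,  3.68680945e-01]), 'joint_vel': array([-0.00071982,  0.00456396,  0.00544696, -0.00128611, -0.0034269 ,
        0.00150287]), 'joint_torque': array([-5.25778625e-02, -3.04949105e+01, -2.93479818e+01,  5.59057610e-02,
       -3.33818235e-02, -4.32434063e-04]), 'tcp_pos': array([456.44705334, 226.22023616,  98.5386865 ]), 'ee_rot': array([2.24273231e+00, 2.19890610e+00, 1.78939462e-03]), 'wrist_force': array([-0.79467205, -0.29053511,  0.0021851 ]), 'wrist_torque': array([ 0.02932636, -0.03530098,  0.0119613 ]), 'finger_force': 0.23314371523156296, 'finger_gap': 0.016937417323363707}
```

View pics/s2.png

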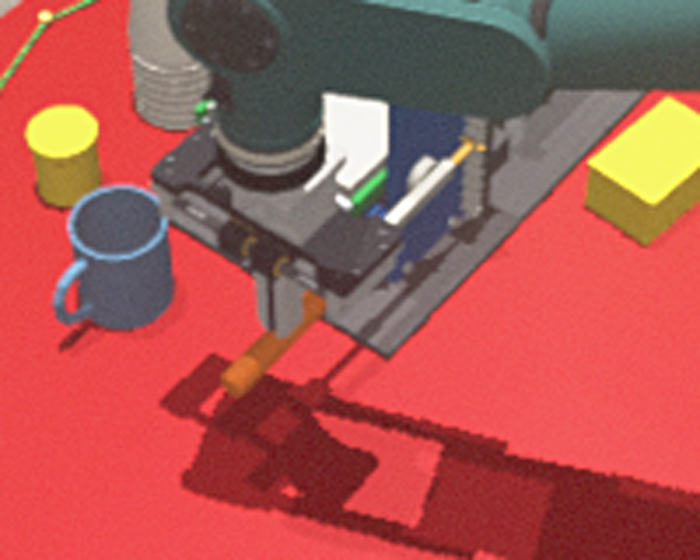

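The fingers closed just above the bar, so the grip sits lower (about 80–90 mm). Reopen and go deeper.

drive_tool:
  targets:
    - {"xyz": [0, 0, -0.03], "dr": [0, 0, 0], "grip": 0}
    - {"xyz": [0, 0, -0.03], "dr": [0, 0, 0], "grip": 0}
    - {"xyz": [0, 0, -0.03], "dr": [0, 0, 0], "grip": 0}
    - {"xyz": [0, 0, -0.03], "dr": [0, 0, 0], "grip": 0}
    - {"xyz": [0, 0, -0.03], "dr": [0, 0, 0], "grip": 0}
    - {"xyz": [0, 0, 0], "dr": [0, 0, 0], "grip": 0}
    - {"xyz": [0, 0, 0.03], "dr": [0, 0, 0], "grip": 0}
    - {"xyz": [0, 0, 0.044], "dr": [0, 0, 0], "grip": 0}
    - {"xyz": [0, 0, 0.044], "dr": [0, 0, 0], "grip": -1}
    - {"xyz": [0, 0, 0.044], "dr": [0, 0, 0], "grip": -1}
    - {"xyz": [0, 0, 0.044], "dr": [0, 0, 0], "grip": -1}
    - {"xyz": [0, 0, 0.044], "dr": [0, 0, 0], "grip": -1}
    - {"xyz": [0, 0, 0.044], "dr": [0, 0, 0], "grip": -1}
  force: 40

```text
time: 4.18
tcp_pos: [456.4, 226.4, 66.2]
ee_rot: [2.243, 2.199, 0.002]
wrist_force: [-1.9, 0.5, 0.4]
finger_gap: 0.222
finger_force: 40.0
```

Held (gap ≈ 21 mm, 40 N). Raise towards the upper stop.

drive_tool:
  targets:
    - {"xyz": [0.003, 0, -0.02], "dr": [0, 0, 0], "grip": -1}
    - {"xyz": [0.005, 0, -0.04], "dr": [0, 0, 0], "grip": -1}
    - {"xyz": [0.005, 0, -0.06], "dr": [0, 0, 0], "grip": -1}
    - {"xyz": [0.003, 0, -0.08], "dr": [0, 0, 0], "grip": -1}
    - {"xyz": [0.001, 0, -0.095], "dr": [0, 0, 0], "grip": -1}
    - {"xyz": [0.001, 0, -0.095], "dr": [0, 0, 0], "grip": -1}

```text
time: 4.68
tcp_pos: [455.8, 223.6, 125.9]
ee_rot: [2.245, 2.196, -0.016]
wrist_force: [12.9, -0.3, -36.4]
finger_gap: 0.225
finger_force: 40.0
```

```bash
python3 - <<'E'
from h import *
print(bot.get_obs()["wrist_force"],bot.get_obs()["tcp_pos"])
im=cams.camera("side");
a=cv2.resize(im[200:350,250:400],None,fx=3.8,fy=3.8,interpolation=2)[:,:,::-1]
cv2.imwrite("pics/s3.png",a)
c=cams.get_calibration("side")
# expected lever pixels: pivot, and grip ends at angles, station origin(575,-17) yaw -.02
def st(x,y,z):
    return (575+x+.02*y,-17+y-.02*x,z)
for th in(-.229,0,.229):
    print(th,[proj(c,st(-125,50+r*np.cos(th),120-r*np.sin(th)))[0].round(1)-np.array([250,200]) for r in(0,132,247)])
E
```

```text
[ 12.86634968  -0.32435052 -36.39780528] [455.80732532 223.62212438 125.92910843]
-0.229 [array([94.7, 71.9]), array([65.7, 92.6]), array([ 37.2, 112.8])]
0 [array([94.7, 71.9]), array([ 65. , 100.7]), array([ 36.6, 128.2])]
0.229 [array([94.7, 71.9]), array([ 65.9, 107. ]), array([ 39.3, 139.6])]
```

View pics/s3.png

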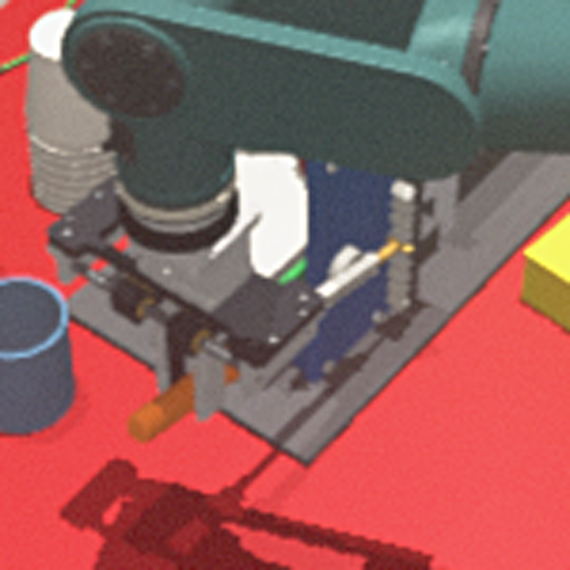

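The lever is at its upper stop (grip end at (37,112) in crop units matches −0.229), but the bar sits high in the pads. Regrasp 9 mm higher.

drive_tool:
  targets:
    - {"xyz": [0, 0, 0.01], "dr": [0, 0, 0], "grip": -0.2}
    - {"xyz": [0, 0, 0.01], "dr": [0, 0, 0], "grip": -0.2}
    - {"xyz": [0, 0, -0.01], "dr": [0, 0, 0], "grip": -0.2}
    - {"xyz": [0, 0, -0.01], "dr": [0, 0, 0], "grip": -0.2}
    - {"xyz": [0, 0, -0.01], "dr": [0, 0, 0], "grip": -1}
    - {"xyz": [0, 0, -0.01], "dr": [0, 0, 0], "grip": -1}
    - {"xyz": [0, 0, -0.01], "dr": [0, 0, 0], "grip": -1}
    - {"xyz": [0, 0, -0.01], "dr": [0, 0, 0], "grip": -1}
  force: 45

```text
time: 5.4
tcp_pos: [456.3, 227.0, 143.9]
ee_rot: [2.243, 2.199, 0.002]
wrist_force: [0.7, 0.9, -0.1]
finger_gap: 0.178
finger_force: 42.4
```

```bash
cat >> h.py <<'E'
def st(x,y,z): return (575+x+.02*y,-17+y-.02*x,z)
def lever():
    im=cams.camera("side");h=cv2.cvtColor(im,cv2.COLOR_RGB2HSV);m=cv2.inRange(h,(8,150,60),(19,255,255));m[:270]=0;m[:,:270]=0;m[350:]=0;m[:,340:]=0
    ys,xs=np.nonzero(m);s=xs<xs.min()+4
    print("obs",[np.round(bot.get_obs()[k],2) for k in("tcp_pos","wrist_force","finger_gap","finger_force")],"tip px",xs.min(),ys[s].mean().round(1),"n",len(xs))
    c=cams.get_calibration("side")
    for th in(-.229,-.1,0,.1,.229):print(th,proj(c,st(-125,50+247.*np.cos(th),120-247*np.sin(th)))[0].round(1))
E
python3 -c "
from h import *
lever()
im=cv2.imread('pics/side0.png')[:,:,::-1]
cams.camera=lambda n:im
lever()"
```

```text
obs [array([456.32, 226.99, 143.87]), array([0.85, 0.34, 0.6 ]), np.float64(0.18), np.float64(42.41)] tip px 284 311.3 n 169
-0.229 [287.2 312.8]
-0.1 [286.5 321.9]
0 [286.6 328.2]
0.1 [287.4 333.7]
0.229 [289.3 339.6]
obs [array([456.32, 226.99, 143.87]), array([0.85, 0.34, 0.6 ]), np.float64(0.18), np.float64(42.41)] tip px 283 326.2 n 249
-0.229 [287.2 312.8]
-0.1 [286.5 321.9]
0 [286.6 328.2]
0.1 [287.4 333.7]
0.229 [289.3 339.6]
```

```bash
python3 - <<'E'
from h import *
c=cams.get_calibration("side");np.set_printoptions(precision=1,suppress=True)
print("tcp98",proj(c,(456.4,226.3,98.5)),"bar y226 z122,108,88",proj(c,[(456.4,226.3,z) for z in (122,108,88)]))
print("tcp126",proj(c,(455.8,223.6,126)),"bar z163,145,137",proj(c,[(456,224,z) for z in (163,145,137)]))
w=cams.get_calibration("wrist");im=cams.camera("wrist");cv2.imwrite("pics/w2.png",im[:,:,::-1])
print("wrist tcp",proj(w,bot.get_obs()["tcp_pos"]))
print("wrist bar tip if z(176 @ y 273)",proj(w,[(457,273,176),(457,275,150),(457,281,122)]))
E
```

```text
tcp98 [[300.6 319.3]] bar y226 z122,108,88 [[300.3 313.7]
 [300.5 317. ]
 [300.7 321.7]]
tcp126 [[301.1 312.2]] bar z163,145,137 [[300.5 303.1]
 [300.7 307.6]
 [300.8 309.6]]
wrist tcp [[322.5 267.5]]
wrist bar tip if z(176 @ y 273) [[322.1 196. ]
 [322.1 185.5]
 [321.9 170.3]]
```

View pics/w2.png

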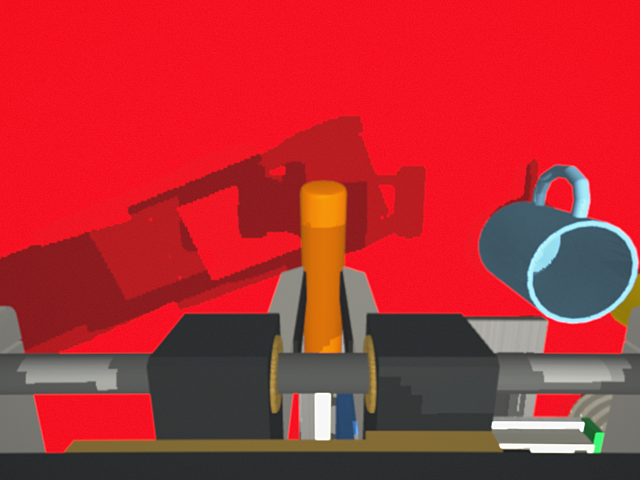

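Wrist view: the bar, tip at (323,188), runs properly between the pads, and the lever is at its upper stop. First down stroke.

drive_tool:
  targets:
    - {"xyz": [0.003, 0, 0.015], "dr": [0, 0, 0], "grip": -1}
    - {"xyz": [0.005, 0, 0.035], "dr": [0, 0, 0], "grip": -1}
    - {"xyz": [0.0065, 0, 0.055], "dr": [0, 0, 0], "grip": -1}
    - {"xyz": [0.005, 0, 0.075], "dr": [0, 0, 0], "grip": -1}
    - {"xyz": [0.003, 0, 0.095], "dr": [0, 0, 0], "grip": -1}
    - {"xyz": [0, 0, 0.11], "dr": [0, 0, 0], "grip": -1}
    - {"xyz": [-0.001, 0, 0.123], "dr": [0, 0, 0], "grip": -1}
    - {"xyz": [-0.001, 0, 0.123], "dr": [0, 0, 0], "grip": -1}

```text
time: 6.17
tcp_pos: [458.2, 229.8, 61.1]
ee_rot: [-2.242, -2.2, -0.018]
wrist_force: [-12.9, 1.7, 36.9]
finger_gap: 0.008
finger_force: 18.1
```

```bash
python3 -c "
from h import *
lever()"
```

```text
obs [array([458.56, 229.97,  61.14]), array([-11.68,   1.54,  36.5 ]), np.float64(-0.0), np.float64(17.76)] tip px 285 336.6 n 206
-0.229 [287.2 312.8]
-0.1 [286.5 321.9]
0 [286.6 328.2]
0.1 [287.4 333.7]
0.229 [289.3 339.6]
```

```bash
python3 - <<'E'
from h import *
w=cams.camera("wrist")[130:400,180:470];s=cams.camera("side")[230:350,260:360];t=cams.camera("top")[200:310,190:350]
f=lambda i,k:cv2.resize(i,None,fx=k,fy=k,interpolation=2)
C=np.zeros((600,800,3),np.uint8)
for im,(y,x) in((f(w,1.37),(0,0)),(f(s,4),(0,400)),(f(t,2),(375,0))):
    im=im[:600-y,:800-x];C[y:y+im.shape[0],x:x+im.shape[1]]=im
cv2.imwrite("pics/m1.png",C[:,:,::-1])
E
```

```text
(no output)
```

View pics/m1.png

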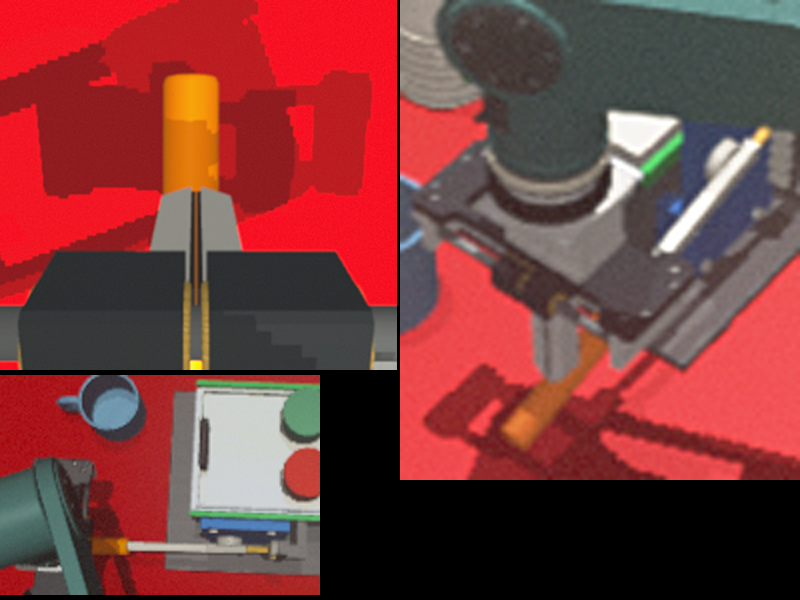

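The composite shows the shut fingers pressing on top of the bar. The bar lay below the pads, so the true fingertips are about 26 mm higher than the reported TCP, and all earlier contacts agree with that. The lever is at its lower stop. Regrasp about 27 mm deeper.

drive_tool:
  targets:
    - {"xyz": [0, 0, -0.035], "dr": [0, 0, 0], "grip": 0}
    - {"xyz": [0, 0, -0.035], "dr": [0, 0, 0], "grip": 0}
    - {"xyz": [0, 0, -0.035], "dr": [0, 0, 0], "grip": 0}
    - {"xyz": [0, 0, -0.035], "dr": [0, 0, 0], "grip": 0}
    - {"xyz": [0, 0, -0.035], "dr": [0, 0, 0], "grip": 0}
    - {"xyz": [0, 0, 0], "dr": [0, 0, 0], "grip": 0}
    - {"xyz": [0, 0, 0.0235], "dr": [0, 0, 0], "grip": 0}
    - {"xyz": [0, 0, 0.0235], "dr": [0, 0, 0], "grip": 0}
    - {"xyz": [0, 0, 0.0235], "dr": [0, 0, 0], "grip": -1}
    - {"xyz": [0, 0, 0.0235], "dr": [0, 0, 0], "grip": -1}
    - {"xyz": [0, 0, 0.0235], "dr": [0, 0, 0], "grip": -1}
    - {"xyz": [0, 0, 0.0235], "dr": [0, 0, 0], "grip": -1}
    - {"xyz": [0, 0, 0.0235], "dr": [0, 0, 0], "grip": -1}
  force: 50

```text
time: 7.45
tcp_pos: [456.3, 226.3, 34.9]
ee_rot: [2.243, 2.199, 0.002]
wrist_force: [-1.7, 0.5, 1.8]
finger_gap: 0.224
finger_force: 50.0
```

```bash
cat >> h.py <<'E'
def plat():
    # handle top-edge (black) and tins from top & side views; platform height from red tin top: tri of centroids
    r=[]
    for n in("top","side"):
        im=cams.camera(n);h=cv2.cvtColor(im,cv2.COLOR_RGB2HSV);cv2.imwrite(f"pics/_{n}.png",im[:,:,::-1])
        out={}
        for k,(lo,hi) in dict(green=((70,60,60),(88,200,190)),).items():
            m=cv2.inRange(h,lo,hi);b=(195,250,300,390) if n=="top" else (200,260,290,360)
            M=np.zeros_like(m);M[b[0]:b[1],b[2]:b[3]]=m[b[0]:b[1],b[2]:b[3]]
            l=cv2.connectedComponentsWithStats(M);i=1+l[2][1:,4].argmax();out[k]=(l[2][i].tolist(),l[3][i].round(1).tolist())
        r.append(out)
    return r
E
python3 -c "
from h import *
lever()
print(plat())"
```

```text
obs [array([456.36, 226.32,  34.97]), array([-1.72,  0.17,  2.9 ]), np.float64(0.22), np.float64(50.0)] tip px 285 335.9 n 171
-0.229 [287.2 312.8]
-0.1 [286.5 321.9]
0 [286.6 328.2]
0.1 [287.4 333.7]
0.229 [289.3 339.6]
[{'green': ([332, 207, 24, 23, 225], [343.9, 219.4])}, {'green': ([290, 209, 70, 34, 846], [315.0, 227.7])}]
```

```bash
cat >> h.py <<'E'
_A=None
def rise(x0=296,y0=210,w=40,hh=34):
    g=lambda i:cv2.cvtColor(i,cv2.COLOR_RGB2GRAY)
    a=g(cv2.imread("pics/side0.png")[:,:,::-1]);b=g(cams.camera("side"));c=cams.get_calibration("side")
    for nm,(x,y,ww,h) in dict(tin=(304,207,26,35),handle=(290,245,24,24)).items():
        T=cv2.resize(a[y:y+h,x:x+ww],None,fx=8,fy=8,interpolation=2);S=cv2.resize(b[y-45:y+h+10,x-8:x+ww+8],None,fx=8,fy=8,interpolation=2)
        R=cv2.matchTemplate(S,T,cv2.TM_CCOEFF_NORMED);_,v,_,p=cv2.minMaxLoc(R)
        dy=p[1]/8-45;dx=p[0]/8-8
        P=st(30,-39,140) if nm=="tin" else st(0,86,130)
        k=(proj(c,np.add(P,(0,0,40)))-proj(c,P))[0]/40
        print(nm,"score",round(v,2),"d",dx,dy,"rise mm",round(dy/k[1],1))
E
python3 -c "
from h import *
rise()"
```

```text
tin score 0.28 d 7.625 -45.0 rise mm 179.2
handle score 0.53 d -8.0 -3.875 rise mm 15.5
```

```bash
cat >> h.py <<'E'
def riset():
    g=lambda i:cv2.cvtColor(i,cv2.COLOR_RGB2GRAY)
    a=g(cv2.imread("pics/top0.png")[:,:,::-1]);b=g(cams.camera("top"));c=cams.get_calibration("top")
    for nm,(x,y,w,h,P) in dict(green=(328,205,32,31,st(36,-39,172)),red=(328,235,32,31,st(-36,-39,172)),handle=(284,216,16,38,st(0,86,150)),lip=(286,202,40,10,st(83,60,110)),ref=(408,210,24,55,st(0,-200,120))).items():
        T=cv2.resize(a[y:y+h,x:x+w],None,fx=8,fy=8,interpolation=2);S=cv2.resize(b[y-12:y+h+12,x-12:x+w+12],None,fx=8,fy=8,interpolation=2)
        R=cv2.matchTemplate(S,T,cv2.TM_CCOEFF_NORMED);_,v,_,p=cv2.minMaxLoc(R);d=np.array(p)/8-12
        k=(proj(c,np.add(P,(0,0,40)))-proj(c,P))[0]/40
        print(nm,"score",round(v,2),"d",d,"rise mm",round(d@k/(k@k),1))
E
python3 -c "
from h import *
riset()"
```

```text
green score 0.98 d [ 0.375 -1.625] rise mm 18.1
red score 0.98 d [ 0.375 -1.125] rise mm 17.9
handle score 0.98 d [-0.375 -1.375] rise mm 18.7
lip score 0.97 d [-0.125 -1.875] rise mm 19.7
ref score 1.0 d [0. 0.] rise mm 0.0
```

drive_tool:
  targets:
    - {"xyz": [0.003, 0, -0.02], "dr": [0, 0, 0], "grip": -1}
    - {"xyz": [0.005, 0, -0.045], "dr": [0, 0, 0], "grip": -1}
    - {"xyz": [0.0065, 0, -0.065], "dr": [0, 0, 0], "grip": -1}
    - {"xyz": [0.005, 0, -0.085], "dr": [0, 0, 0], "grip": -1}
    - {"xyz": [0.003, 0, -0.105], "dr": [0, 0, 0], "grip": -1}
    - {"xyz": [0, 0, -0.12], "dr": [0, 0, 0], "grip": -1}
    - {"xyz": [0, 0, -0.126], "dr": [0, 0, 0], "grip": -1}
    - {"xyz": [0, 0, -0.126], "dr": [0, 0, 0], "grip": -1}

```text
time: 8.37
tcp_pos: [456.0, 224.2, 123.0]
ee_rot: [2.245, 2.197, -0.008]
wrist_force: [8.1, -1.9, -18.0]
finger_gap: 0.221
finger_force: 50.0
```

```bash
python3 -c "
from h import *
lever();riset()"
```

```text
obs [array([456.  , 224.26, 122.99]), array([  8.  ,  -1.61, -18.94]), np.float64(0.22), np.float64(49.99)] tip px 284 311.3 n 152
-0.229 [287.2 312.8]
-0.1 [286.5 321.9]
0 [286.6 328.2]
0.1 [287.4 333.7]
0.229 [289.3 339.6]
green score 0.98 d [ 0.375 -1.625] rise mm 18.1
red score 0.98 d [ 0.5   -1.125] rise mm 18.7
handle score 0.99 d [-0.375 -1.375] rise mm 18.7
lip score 0.97 d [-0.125 -1.875] rise mm 19.7
ref score 1.0 d [0. 0.] rise mm 0.0
```

drive_tool:
  targets:
    - {"xyz": [0.003, 0, 0.02], "dr": [0, 0, 0], "grip": -1}
    - {"xyz": [0.005, 0, 0.045], "dr": [0, 0, 0], "grip": -1}
    - {"xyz": [0.0065, 0, 0.065], "dr": [0, 0, 0], "grip": -1}
    - {"xyz": [0.005, 0, 0.085], "dr": [0, 0, 0], "grip": -1}
    - {"xyz": [0.003, 0, 0.105], "dr": [0, 0, 0], "grip": -1}
    - {"xyz": [0, 0, 0.122], "dr": [0, 0, 0], "grip": -1}
    - {"xyz": [0, 0, 0.134], "dr": [0, 0, 0], "grip": -1}
    - {"xyz": [0, 0, 0.134], "dr": [0, 0, 0], "grip": -1}

```text
time: 9.13
tcp_pos: [456.4, 226.9, 31.5]
ee_rot: [-2.243, -2.2, -0.004]
wrist_force: [-5.2, -1.2, 14.1]
finger_gap: 0.222
finger_force: 50.0
```

```bash
python3 -c "
from h import *
lever();riset()"
```

```text
obs [array([456.46, 226.86,  31.53]), array([-5.66, -1.02, 13.79]), np.float64(0.22), np.float64(49.99)] tip px 285 336.8 n 164
-0.229 [287.2 312.8]
-0.1 [286.5 321.9]
0 [286.6 328.2]
0.1 [287.4 333.7]
0.229 [289.3 339.6]
green score 0.96 d [ 0.75  -2.875] rise mm 32.4
red score 0.97 d [ 0.875 -2.   ] rise mm 33.1
handle score 0.99 d [-0.75  -2.375] rise mm 32.7
lip score 0.97 d [-0.625 -3.25 ] rise mm 34.5
ref score 1.0 d [0. 0.] rise mm 0.0
```

drive_tool:
  targets:
    - {"xyz": [0, 0, 0.006], "dr": [0, 0, 0], "grip": -1}
    - {"xyz": [0, 0, 0.006], "dr": [0, 0, 0], "grip": -1}

```text
time: 9.4
tcp_pos: [456.6, 226.9, 31.3]
ee_rot: [2.242, 2.2, 0.005]
wrist_force: [-13.8, -5.4, 32.7]
finger_gap: 0.222
finger_force: 50.0
```

```bash
python3 -c "
from h import *
lever();riset()"
```

```text
obs [array([456.58, 226.9 ,  31.32]), array([-13.94,  -3.48,  32.24]), np.float64(0.22), np.float64(50.0)] tip px 285 336.7 n 165
-0.229 [287.2 312.8]
-0.1 [286.5 321.9]
0 [286.6 328.2]
0.1 [287.4 333.7]
0.229 [289.3 339.6]
green score 0.96 d [ 0.75  -2.875] rise mm 32.4
red score 0.97 d [ 0.875 -2.   ] rise mm 33.1
handle score 0.99 d [-0.75  -2.375] rise mm 32.7
lip score 0.97 d [-0.625 -3.25 ] rise mm 34.5
ref score 1.0 d [0. 0.] rise mm 0.0
```

drive_tool:
  targets:
    - {"xyz": [0.003, 0, -0.03], "dr": [0, 0, 0], "grip": -1}
    - {"xyz": [0.005, 0, -0.055], "dr": [0, 0, 0], "grip": -1}
    - {"xyz": [0.0065, 0, -0.075], "dr": [0, 0, 0], "grip": -1}
    - {"xyz": [0.005, 0, -0.1], "dr": [0, 0, 0], "grip": -1}
    - {"xyz": [0.003, 0, -0.12], "dr": [0, 0, 0], "grip": -1}
    - {"xyz": [0, 0, -0.135], "dr": [0, 0, 0], "grip": -1}
    - {"xyz": [0, 0, -0.142], "dr": [0, 0, 0], "grip": -1}
    - {"xyz": [0, 0, -0.142], "dr": [0, 0, 0], "grip": -1}
    - {"xyz": [0, 0, -0.142], "dr": [0, 0, 0], "grip": -1}

```text
time: 10.25
tcp_pos: [456.0, 225.1, 123.2]
ee_rot: [-2.244, -2.197, 0.007]
wrist_force: [10.3, -0.2, -24.1]
finger_gap: 0.221
finger_force: 50.0
```

drive_tool:
  targets:
    - {"xyz": [0.003, 0, 0.022], "dr": [0, 0, 0], "grip": -1}
    - {"xyz": [0.005, 0, 0.047], "dr": [0, 0, 0], "grip": -1}
    - {"xyz": [0.0065, 0, 0.067], "dr": [0, 0, 0], "grip": -1}
    - {"xyz": [0.005, 0, 0.087], "dr": [0, 0, 0], "grip": -1}
    - {"xyz": [0.003, 0, 0.107], "dr": [0, 0, 0], "grip": -1}
    - {"xyz": [0, 0, 0.126], "dr": [0, 0, 0], "grip": -1}
    - {"xyz": [0, 0, 0.139], "dr": [0, 0, 0], "grip": -1}
    - {"xyz": [0, 0, 0.141], "dr": [0, 0, 0], "grip": -1}
    - {"xyz": [0, 0, 0.141], "dr": [0, 0, 0], "grip": -1}

```text
time: 11.0
tcp_pos: [456.5, 227.3, 31.0]
ee_rot: [-2.242, -2.2, -0.005]
wrist_force: [-11.1, -2.5, 26.7]
finger_gap: 0.22
finger_force: 50.0
```

```bash
python3 -c "
from h import *
lever();riset();rise()"
```

```text
obs [array([456.53, 227.27,  31.01]), array([-10.89,  -3.82,  26.33]), np.float64(0.22), np.float64(50.0)] tip px 285 336.8 n 166
-0.229 [287.2 312.8]
-0.1 [286.5 321.9]
0 [286.6 328.2]
0.1 [287.4 333.7]
0.229 [289.3 339.6]
green score 0.94 d [ 1.125 -4.25 ] rise mm 47.9
red score 0.95 d [ 1.25  -2.875] rise mm 47.5
handle score 0.98 d [-1.125 -3.625] rise mm 49.8
lip score 0.97 d [-1.    -4.875] rise mm 51.9
ref score 1.0 d [0. 0.] rise mm 0.0
tin score 0.3 d 6.125 -3.625 rise mm 14.4
handle score 0.52 d -8.0 -1.75 rise mm 7.0
```

```bash
python3 - <<'E'
from h import *
np.set_printoptions(precision=1,suppress=True)
t=cams.get_calibration("top");s=cams.get_calibration("side")
T=cv2.imread("pics/top0.png");S=cv2.imread("pics/side0.png")
def mask(im,lo,hi,b):
    m=cv2.inRange(cv2.cvtColor(im,cv2.COLOR_BGR2HSV),lo,hi);M=np.zeros_like(m);M[b[0]:b[1],b[2]:b[3]]=m[b[0]:b[1],b[2]:b[3]]
    l=cv2.connectedComponentsWithStats(M);i=1+l[2][1:,4].argmax();return l[2][i],l[3][i],l[1]==i
st1=mask(T,(65,80,50),(90,255,255),(200,240,325,365)); print("top green",st1[0],st1[1])
ss=mask(S,(65,80,20),(90,255,255),(205,245,303,332)); print("side green",ss[0],ss[1])
rt=mask(T,(0,150,90),(8,235,225),(236,266,328,360));print("top red",rt[0],rt[1])
print("hsv red tin top",cv2.cvtColor(T,cv2.COLOR_BGR2HSV)[250,343],"table",cv2.cvtColor(T,cv2.COLOR_BGR2HSV)[330,200])
print("side column x=316 hsv");h=cv2.cvtColor(S,cv2.COLOR_BGR2HSV)
print([(y,*h[y,317]) for y in range(205,245,1)])
a=np.linspace(0,2*np.pi,60)
for h0 in(88.6,96,103.6):
    P=plane(t,[(343.9,219.6)],h0+72)[0]
    C=np.r_[[P+(30*np.cos(k),30*np.sin(k),0) for k in a]];D=proj(s,C);B=proj(s,C-[0,0,68])
    print(h0,"centre",P,"disc rows",D[:,1].min(),D[:,1].max(),"cols",D[:,0].min(),D[:,0].max(),"bottom row",B[:,1].max())
    # handle top corners from top px, and lip corner
    A=lambda p:np.array(p,float)/2.9+[195,190]-.3
    q=np.r_[plane(t,A([(282,97),(280,168)]),h0+50),plane(t,A([(272,45),(265,232)]),h0+10),plane(t,A([(282,97),(280,168)]),h0+50)-[0,0,34]]
    print("  crop2 handle, lips, handle low",((proj(s,q)-[260,160]+.3)*3.3).round(0).tolist())
E
```

```text
top green [332 207  33  25 464] [343.4 218.7]
side green [309 211  18  13 117] [317.8 216.9]
top red [332 238  23  24 437] [343.  249.7]
hsv red tin top [  2 182 199] table [178 236 172]
side column x=316 hsv
[(205, np.uint8(19), np.uint8(88), np.uint8(145)), (206, np.uint8(21), np.uint8(91), np.uint8(151)), (207, np.uint8(20), np.uint8(91), np.uint8(149)), (208, np.uint8(20), np.uint8(94), np.uint8(152)), (209, np.uint8(20), np.uint8(94), np.uint8(147)), (210, np.uint8(37), np.uint8(72), np.uint8(145)), (211, np.uint8(70), np.uint8(77), np.uint8(181)), (212, np.uint8(71), np.uint8(85), np.uint8(174)), (213, np.uint8(69), np.uint8(77), np.uint8(173)), (214, np.uint8(68), np.uint8(82), np.uint8(175)), (215, np.uint8(70), np.uint8(78), np.uint8(174)), (216, np.uint8(70), np.uint8(81), np.uint8(176)), (217, np.uint8(68), np.uint8(79), np.uint8(178)), (218, np.uint8(69), np.uint8(80), np.uint8(176)), (219, np.uint8(69), np.uint8(82), np.uint8(177)), (220, np.uint8(69), np.uint8(79), np.uint8(178)), (221, np.uint8(70), np.uint8(80), np.uint8(179)), (222, np.uint8(70), np.uint8(82), np.uin
[... 1226 characters left out ...]
66206039856007
  crop2 handle, lips, handle low [[109.0, 298.0], [166.0, 329.0], [54.0, 311.0], [204.0, 397.0], [111.0, 325.0], [166.0, 356.0]]
96 centre [613.9 -58.4 168. ] disc rows 210.90287981725535 224.48248455413264 cols 308.4515162405413 328.7739192814139 bottom row 241.20596876998204
  crop2 handle, lips, handle low [[111.0, 292.0], [167.0, 323.0], [55.0, 306.0], [205.0, 392.0], [112.0, 320.0], [168.0, 351.0]]
103.6 centre [612.3 -57.9 175.6] disc rows 209.27710501939515 222.8663661043965 cols 308.7304730834502 329.13088103229484 bottom row 239.699346952572
  crop2 handle, lips, handle low [[112.0, 287.0], [168.0, 317.0], [57.0, 300.0], [206.0, 386.0], [114.0, 314.0], [169.0, 345.0]]
```

Whatever the error (platform now at 137 or 152), one more stroke is safe. Do it, then check against the rails.

drive_tool:
  targets:
    - {"xyz": [0.003, 0, -0.03], "dr": [0, 0, 0], "grip": -1}
    - {"xyz": [0.005, 0, -0.055], "dr": [0, 0, 0], "grip": -1}
    - {"xyz": [0.0065, 0, -0.075], "dr": [0, 0, 0], "grip": -1}
    - {"xyz": [0.005, 0, -0.1], "dr": [0, 0, 0], "grip": -1}
    - {"xyz": [0.003, 0, -0.12], "dr": [0, 0, 0], "grip": -1}
    - {"xyz": [0, 0, -0.135], "dr": [0, 0, 0], "grip": -1}
    - {"xyz": [0, 0, -0.142], "dr": [0, 0, 0], "grip": -1}
    - {"xyz": [0, 0, -0.142], "dr": [0, 0, 0], "grip": -1}
    - {"xyz": [0, 0, -0.142], "dr": [0, 0, 0], "grip": -1}

```text
time: 11.9
tcp_pos: [456.0, 225.5, 123.1]
ee_rot: [-2.243, -2.197, 0.007]
wrist_force: [12.4, 1.8, -28.2]
finger_gap: 0.22
finger_force: 50.0
```

drive_tool:
  targets:
    - {"xyz": [0.003, 0, 0.022], "dr": [0, 0, 0], "grip": -1}
    - {"xyz": [0.005, 0, 0.047], "dr": [0, 0, 0], "grip": -1}
    - {"xyz": [0.0065, 0, 0.067], "dr": [0, 0, 0], "grip": -1}
    - {"xyz": [0.005, 0, 0.087], "dr": [0, 0, 0], "grip": -1}
    - {"xyz": [0.003, 0, 0.107], "dr": [0, 0, 0], "grip": -1}
    - {"xyz": [0, 0, 0.126], "dr": [0, 0, 0], "grip": -1}
    - {"xyz": [0, 0, 0.139], "dr": [0, 0, 0], "grip": -1}
    - {"xyz": [0, 0, 0.142], "dr": [0, 0, 0], "grip": -1}
    - {"xyz": [0, 0, 0.142], "dr": [0, 0, 0], "grip": -1}

```text
time: 12.65
tcp_pos: [456.5, 227.6, 30.5]
ee_rot: [-2.242, -2.199, -0.006]
wrist_force: [-9.9, -2.8, 22.9]
finger_gap: 0.22
finger_force: 50.0
```

```bash
python3 -c "
from h import *
lever();riset()"
```

```text
obs [array([456.5 , 227.56,  30.46]), array([-9.42, -3.46, 23.17]), np.float64(0.22), np.float64(50.0)] tip px 285 336.7 n 169
-0.229 [287.2 312.8]
-0.1 [286.5 321.9]
0 [286.6 328.2]
0.1 [287.4 333.7]
0.229 [289.3 339.6]
green score 0.9 d [ 1.375 -5.625] rise mm 63.1
red score 0.93 d [ 1.625 -3.625] rise mm 60.2
handle score 0.97 d [-1.5  -4.75] rise mm 65.4
lip score 0.97 d [-1.25 -6.25] rise mm 66.5
ref score 1.0 d [0. 0.] rise mm 0.0
```

drive_tool:
  targets:
    - {"xyz": [0, 0, -0.008], "dr": [0, 0, 0], "grip": 0}
    - {"xyz": [0, 0, -0.008], "dr": [0, 0, 0], "grip": 0}
    - {"xyz": [0, 0, -0.008], "dr": [0, 0, 0], "grip": 0}
    - {"xyz": [0, 0, -0.008], "dr": [0, 0, 0], "grip": 0}
    - {"xyz": [0, 0, -0.04], "dr": [0, 0, 0], "grip": 0}
    - {"xyz": [0, 0, -0.09], "dr": [0, 0, 0], "grip": 0}
    - {"xyz": [0, 0, -0.14], "dr": [0, 0, 0], "grip": 0}
    - {"xyz": [0, 0, -0.19], "dr": [0, 0, 0], "grip": 0}
    - {"xyz": [0, 0, -0.24], "dr": [0, 0, 0], "grip": 0}
    - {"xyz": [0, 0, -0.29], "dr": [0, 0, 0], "grip": 0}
    - {"xyz": [0, 0, -0.34], "dr": [0, 0, 0], "grip": 0}
    - {"xyz": [0, 0, -0.37], "dr": [0, 0, 0], "grip": 0}

```text
time: 13.75
tcp_pos: [456.7, 226.4, 305.4]
ee_rot: [2.242, 2.198, 0.007]
wrist_force: [0.3, -0.1, 1.4]
finger_gap: 0.498
finger_force: 0.0
```

drive_tool:
  targets:
    - {"xyz": [-0.84, -0.258, 0], "dr": [0, 0, 1], "grip": 0}
    - {"xyz": [-0.84, -0.258, 0], "dr": [0, 0, 1], "grip": 0}
    - {"xyz": [-0.84, -0.258, 0], "dr": [0, 0, 1], "grip": 0}
    - {"xyz": [-0.84, -0.258, 0], "dr": [0, 0, 1], "grip": 0}
    - {"xyz": [-0.84, -0.258, 0], "dr": [0, 0, 1], "grip": 0}
    - {"xyz": [-0.84, -0.258, 0], "dr": [0, 0, 1], "grip": 0}
    - {"xyz": [-0.84, -0.258, 0], "dr": [0, 0, 1], "grip": 0}
    - {"xyz": [-0.84, -0.258, 0], "dr": [0, 0, 1], "grip": 0}
    - {"xyz": [-0.84, -0.258, 0], "dr": [0, 0, 1], "grip": 0}
    - {"xyz": [-0.84, -0.258, 0], "dr": [0, 0, 1], "grip": 0}
    - {"xyz": [-0.84, -0.258, 0], "dr": [0, 0, 1], "grip": 0}
    - {"xyz": [-0.84, -0.258, 0], "dr": [0, 0, 1], "grip": 0}
    - {"xyz": [-0.84, -0.258, 0], "dr": [0, 0, 1], "grip": 0}
    - {"xyz": [-0.84, -0.258, 0], "dr": [0, 0, 1], "grip": 0}
    - {"xyz": [-0.84, -0.258, 0], "dr": [0, 0, 1], "grip": 0}
    - {"xyz": [-0.84, -0.258, 0], "dr": [0, 0, 1], "grip": 0}
    - {"xyz": [-0.84, -0.258, 0], "dr": [0, 0, 1], "grip": 0}
    - {"xyz": [-0.84, -0.258, 0], "dr": [0, 0, 1], "grip": 0}

```text
time: 15.25
tcp_pos: [249.2, -400.9, 299.5]
ee_rot: [-3.137, 0.036, 0.002]
wrist_force: [0.1, 0.4, 1.4]
finger_gap: 0.501
finger_force: 0.0
```

```bash
python3 - <<'E'
from h import *
rise();riset()
s=cams.camera("side");t=cams.camera("top")
cv2.imwrite("pics/side1.png",s[:,:,::-1]);cv2.imwrite("pics/top1.png",t[:,:,::-1])
C=np.zeros((600,800,3),np.uint8)
a=cv2.resize(s[155:305,270:412],None,fx=4,fy=4,interpolation=2);C[:600,:568]=a
b=cv2.resize(s[185:245,325:382],None,fx=4,fy=4,interpolation=2);C[:240,570:798]=b
o=bot.get_obs();print(o["tcp_pos"],o["ee_rot"],o["qpos"])
cv2.imwrite("pics/m2.png",C[:,:,::-1])
E
```

```text
tin score 0.82 d -0.25 -16.125 rise mm 64.2
handle score 0.97 d -0.75 -16.25 rise mm 65.1
green score 0.9 d [ 1.375 -5.625] rise mm 63.1
red score 0.93 d [ 1.625 -3.625] rise mm 60.2
handle score 0.97 d [-1.5  -4.75] rise mm 65.4
lip score 0.97 d [-1.25 -6.25] rise mm 66.5
ref score 1.0 d [0. 0.] rise mm 0.0
[ 250.63833278 -398.94365715  301.87730557] [ 3.14120276e+00 -2.85120639e-02  8.88213842e-04] [-1.13060266e+00 -8.10302682e-02  1.29984232e+00  4.22111365e-04
  1.92230044e+00  4.58492193e-01]
```

View pics/m2.png

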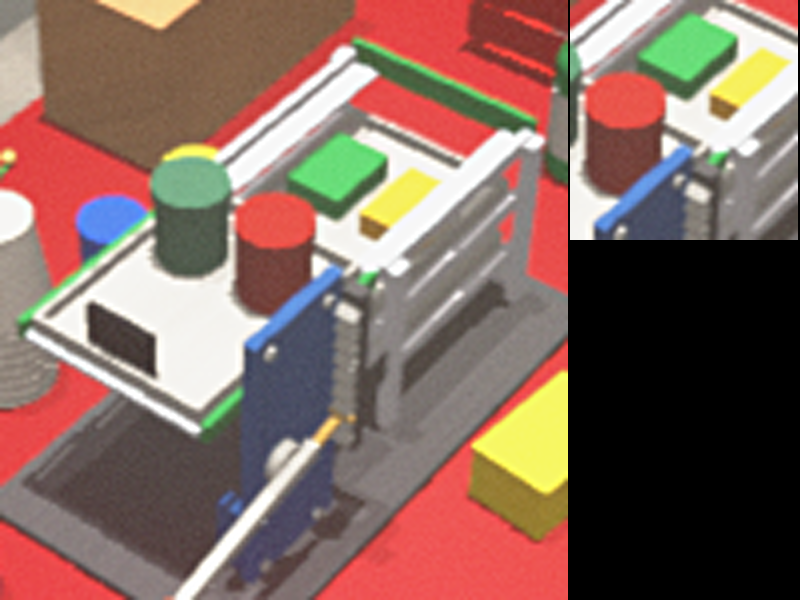

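The composite shows the tray, with both tins standing, close to the top rails. The near lip ends beside the rail mouth at about (370,272). I check the lip numerically against both candidate heights.

```bash
python3 - <<'E'
from h import *
np.set_printoptions(precision=1,suppress=True)
t=cams.get_calibration("top");s=cams.get_calibration("side")
t1=cv2.imread("pics/top1.png");S=cv2.imread("pics/side1.png")
# lips/ tray edges in top1: green lip mask
h=cv2.cvtColor(t1,cv2.COLOR_BGR2HSV);m=cv2.inRange(h,(50,120,60),(75,255,255))
for b in((195,215,275,370),(260,285,275,370)):
    M=m[b[0]:b[1],b[2]:b[3]];ys,xs=np.nonzero(M);ys+=b[0];xs+=b[2]
    i,j=xs.argmin(),xs.argmax();L=[(xs.min(),ys[xs<=xs.min()+1].mean()),(xs.max(),ys[xs>=xs.max()-1].mean())]
    print("lip px",L)
    for hh in(152,167,182):print(hh,plane(t,L,hh+10).tolist(),"-> crop m2",((proj(s,plane(t,L,hh+10))-[270,155])*4).tolist())
for hh in(137,152,167):
    P=plane(t,[(343.9+1.375,219.6-5.625)],hh+72)[0];a=np.linspace(0,6.28,60)
    D=(proj(s,[P+(30*np.cos(k),30*np.sin(k),0) for k in a])-[270,155])*4
    print(hh,"green disc crop rows",D[:,1].min(),D[:,1].max(),D[:,0].min(),D[:,0].max())
E
```

```text
lip px [(np.int64(288), np.float64(199.5)), (np.int64(367), np.float64(202.5))]
152 [[663.4008718945267, 79.56927330390158, 162.0], [659.2911799596814, -115.43624098139507, 162.0]] -> crop m2 [[22.160434701404938, 332.06604439199316], [192.76581201088402, 192.5022412720399]]
167 [[659.5318630096037, 78.57072245460664, 177.0], [655.4796241946192, -113.70863245831559, 177.0]] -> crop m2 [[25.904652962730097, 318.3280890669155], [195.2005521272506, 180.51299124185084]]
182 [[655.6628541246807, 77.5721716053117, 192.0], [651.668068429557, -111.98102393523612, 192.0]] -> crop m2 [[29.70477298451351, 304.3862450075352], [197.67346679179695, 168.3360012172284]]
lip px [(np.int64(284), np.float64(267.0)), (np.int64(366), np.float64(270.3333333333333))]
152 [[496.03120876907496, 84.74153260915169, 162.0], [491.4005952630672, -113.00472238049426, 162.0]] -> crop m2 [[204.29544242460383, 438.92661176091656], [373.4879327663807, 283.9523413727196]]
167 [[494.50201256818235, 83.67067404469783, 177.0], [489.9361346182716, -111.31110626653839, 177.0]] -> crop m2 [[206.94305620952196, 423.74891445635944], [374.842873477877, 270.81105578500524]]
182 [[492.9728163672897, 82.59981548024398, 192.0], [488.471673973476, -109.61749015258255, 192.0]] -> crop m2 [[209.62816886211112, 408.3559588578423], [376.217986633759, 257.47147645006226]]
137 green disc crop rows 178.57776375703486 232.57423699065714 147.89982913039512 230.51093113471575
152 green disc crop rows 165.28135617053363 219.34352244677416 150.2776122594164 233.53262081056187
167 green disc crop rows 151.77908518482718 205.90209001736548 152.69284754749037 236.60172615235047
```

All lip and tin marks agree with 167 mm, so the platform is level. Now the handle position.

```bash
python3 - <<'E'
from h import *
np.set_printoptions(precision=1,suppress=True)
t=cams.get_calibration("top");s=cams.get_calibration("side")
for n,b,z in(("top",(215,255,278,300),217),):
    g=cv2.cvtColor(cv2.imread(f"pics/{n}1.png"),cv2.COLOR_BGR2GRAY);m=(g<90).astype(np.uint8);M=np.zeros_like(m);M[b[0]:b[1],b[2]:b[3]]=m[b[0]:b[1],b[2]:b[3]]
    l=cv2.connectedComponentsWithStats(M);i=1+l[2][1:,4].argmax();x,y,w,hh,_=l[2][i];print(l[2][i],l[3][i])
    print(plane(t,[l[3][i],(x,y),(x+w-1,y+hh-1)],z))
A=np.array([(282,97),(280,168)],float)/2.9+[195,190]-.3+[-1.5,-4.75]
H=plane(t,A,217);print(H,H.mean(0))
print("back stop expected handle final",575-.022*-125*-1,-16.5-125)
o=bot.get_obs();go(o["tcp_pos"],-.02,(577,69,301.75),-.02)
E
```

```text
[288 218   5  27 107] [290.4 231.2]
[[573.8  68.3 217. ]
 [605.   74.7 217. ]
 [544.   63.9 217. ]]
[[604.1  69.  217. ]
 [546.5  69.1 217. ]] [575.3  69.1 217. ]
back stop expected handle final 572.25 -141.5
xyz [ 0.4 -0.6  0. ] drz -0.0
```

drive_tool:
  targets:
    - {"xyz": [0.4207, -0.6324, 0], "dr": [0, 0, 0], "grip": -0.1}
    - {"xyz": [0.4207, -0.6324, 0], "dr": [0, 0, 0], "grip": -0.1}
    - {"xyz": [0.4207, -0.6324, 0], "dr": [0, 0, 0], "grip": -0.1}
    - {"xyz": [0.4207, -0.6324, 0], "dr": [0, 0, 0], "grip": -0.1}
    - {"xyz": [0.4207, -0.6324, 0], "dr": [0, 0, 0], "grip": -0.1}
    - {"xyz": [0.4207, -0.6324, 0], "dr": [0, 0, 0], "grip": -0.1}
    - {"xyz": [0.4207, -0.6324, 0], "dr": [0, 0, 0], "grip": -0.1}
    - {"xyz": [0.4207, -0.6324, 0], "dr": [0, 0, 0], "grip": -0.1}
    - {"xyz": [0.4207, -0.6324, 0], "dr": [0, 0, 0], "grip": -0.1}
    - {"xyz": [0.4207, -0.6324, 0], "dr": [0, 0, 0], "grip": -0.1}
    - {"xyz": [0.4207, -0.6324, 0], "dr": [0, 0, 0], "grip": -0.1}
    - {"xyz": [0.4207, -0.6324, 0], "dr": [0, 0, 0], "grip": -0.1}
    - {"xyz": [0.4207, -0.6324, 0], "dr": [0, 0, 0], "grip": -0.1}
    - {"xyz": [0.4207, -0.6324, 0], "dr": [0, 0, 0], "grip": -0.1}
    - {"xyz": [0.4207, -0.6324, 0], "dr": [0, 0, 0], "grip": -0.1}
    - {"xyz": [0.4207, -0.6324, 0], "dr": [0, 0, 0], "grip": -0.1}
    - {"xyz": [0.4207, -0.6324, 0], "dr": [0, 0, 0], "grip": -0.1}
    - {"xyz": [0.4207, -0.6324, 0], "dr": [0, 0, 0], "grip": -0.1}

```text
time: 16.95
tcp_pos: [574.2, 67.4, 302.5]
ee_rot: [3.141, -0.032, 0.002]
wrist_force: [0.7, -0.8, -0.4]
finger_gap: 0.45
finger_force: 0.0
```

```bash
python3 - <<'E'
from h import *
np.set_printoptions(precision=1,suppress=True)
w=cams.get_calibration("wrist");im=cams.camera("wrist");o=bot.get_obs();print(o["tcp_pos"],o["time"])
print("cam origin",-w["camera_from_world"][:3,:3].T@w["camera_from_world"][:3,3])
g=cv2.cvtColor(im,cv2.COLOR_RGB2GRAY);cv2.imwrite("pics/w3.png",im[:,:,::-1])
print("expected handle px @217, @191",proj(w,[(605,69,217),(546,69,217),(605,69,191),(546,69,191)]))
hsv=cv2.cvtColor(im,cv2.COLOR_RGB2HSV)
for nm,lo,hi in(("green",(65,80,60),(90,255,255)),("lip",(50,140,60),(64,255,255))):
    l=cv2.connectedComponentsWithStats(cv2.inRange(hsv,lo,hi));k=l[2][1:,4].argsort()[::-1][:3]+1;print(nm,l[2][k].tolist())
for v in range(180,330,10):
    r=g[v];d=np.nonzero(r<70)[0];print(v,[(a[0],a[-1]) for a in np.split(d,np.nonzero(np.diff(d)>1)[0]+1) if len(a)>4])
E
```

```text
[574.2  67.1 302.6] 17.0
cam origin [644.5  65.5 506.7]
expected handle px @217, @191 [[319.5 195.1]
 [321.1 266.7]
 [319.8 191. ]
 [321.2 257.3]]
green [[450, 143, 84, 81, 5279], [590, 152, 50, 49, 2251], [303, 119, 237, 10, 1853]]
lip [[420, 306, 14, 2, 14], [313, 306, 13, 1, 13], [451, 305, 6, 2, 7]]
180 [(np.int64(0), np.int64(190)), (np.int64(214), np.int64(303)), (np.int64(429), np.int64(451)), (np.int64(580), np.int64(593))]
190 [(np.int64(0), np.int64(303)), (np.int64(315), np.int64(325)), (np.int64(431), np.int64(450)), (np.int64(578), np.int64(591))]
200 [(np.int64(0), np.int64(303)), (np.int64(315), np.int64(325)), (np.int64(437), np.int64(452))]
210 [(np.int64(0), np.int64(303)), (np.int64(315), np.int64(325))]
220 [(np.int64(0), np.int64(280)), (np.int64(315), np.int64(325)), (np.int64(574), np.int64(585))]
230 [(np.int64(0), np.int64(281)), (np.int64(315), np.int64(325)), (np.int64(445), np.int64(471)), (np.int64(572), np.int64(583))]
240 [(np.int64(0), np.int64(280)), (np.int64(314), np.int64(325)), (np.int64(433), np.int64(488)), (np.int64(570), np.int64(582))]
250 [(
[... 500 characters left out ...]
(0), np.int64(157)), (np.int64(169), np.int64(174)), (np.int64(176), np.int64(244)), (np.int64(270), np.int64(304)), (np.int64(364), np.int64(375))]
300 [(np.int64(0), np.int64(151)), (np.int64(267), np.int64(378)), (np.int64(406), np.int64(452))]
310 [(np.int64(16), np.int64(173)), (np.int64(263), np.int64(278)), (np.int64(325), np.int64(382)), (np.int64(411), np.int64(438)), (np.int64(453), np.int64(461)), (np.int64(504), np.int64(512)), (np.int64(539), np.int64(570)), (np.int64(628), np.int64(635))]
320 [(np.int64(0), np.int64(16)), (np.int64(18), np.int64(227)), (np.int64(260), np.int64(312)), (np.int64(326), np.int64(386)), (np.int64(417), np.int64(627)), (np.int64(630), np.int64(639))]
```

drive_tool:
  targets:
    - {"xyz": [0, -0.0025, 0.04], "dr": [0, 0, 0], "grip": -0.1}
    - {"xyz": [0, -0.0025, 0.08], "dr": [0, 0, 0], "grip": -0.1}
    - {"xyz": [0, -0.0025, 0.12], "dr": [0, 0, 0], "grip": -0.1}
    - {"xyz": [0, -0.0025, 0.145], "dr": [0, 0, 0], "grip": -0.1}
    - {"xyz": [0, -0.0025, 0.16], "dr": [0, 0, 0], "grip": -0.1}
    - {"xyz": [0, -0.0025, 0.17], "dr": [0, 0, 0], "grip": -0.1}
    - {"xyz": [0, -0.0025, 0.172], "dr": [0, 0, 0], "grip": -0.1}
    - {"xyz": [0, -0.0025, 0.172], "dr": [0, 0, 0], "grip": -0.1}

```text
time: 17.67
tcp_pos: [575.3, 69.3, 173.6]
ee_rot: [3.141, -0.032, 0.003]
wrist_force: [-0.5, 0.5, 0.7]
finger_gap: 0.45
finger_force: 0.0
```

drive_tool:
  targets:
    - {"xyz": [0, 0, 0], "dr": [0, 0, 0], "grip": -0.6}
    - {"xyz": [0, 0, 0], "dr": [0, 0, 0], "grip": -1}
    - {"xyz": [0, 0, 0], "dr": [0, 0, 0], "grip": -1}
    - {"xyz": [0, 0, 0], "dr": [0, 0, 0], "grip": -1}
    - {"xyz": [0, 0, 0], "dr": [0, 0, 0], "grip": -1}
    - {"xyz": [0, 0, 0], "dr": [0, 0, 0], "grip": -1}
  force: 15

```text
time: 18.17
tcp_pos: [575.2, 69.8, 173.0]
ee_rot: [3.141, -0.031, 0.001]
wrist_force: [0.2, -0.6, 0.7]
finger_gap: 0.106
finger_force: 15.0
```

The handle is gripped (gap 0.106 ≈ 10 mm). Slide gently along station −y, which is tool +y.

drive_tool:
  targets:
    - {"xyz": [0, 0.002, 0], "dr": [0, 0, 0], "grip": -1}
    - {"xyz": [0, 0.006, 0], "dr": [0, 0, 0], "grip": -1}
    - {"xyz": [0, 0.012, 0], "dr": [0, 0, 0], "grip": -1}
    - {"xyz": [0, 0.02, 0], "dr": [0, 0, 0], "grip": -1}
    - {"xyz": [0, 0.029, 0], "dr": [0, 0, 0], "grip": -1}
    - {"xyz": [0, 0.038, 0], "dr": [0, 0, 0], "grip": -1}
    - {"xyz": [0, 0.047, 0], "dr": [0, 0, 0], "grip": -1}
    - {"xyz": [0, 0.056, 0], "dr": [0, 0, 0], "grip": -1}
    - {"xyz": [0, 0.065, 0], "dr": [0, 0, 0], "grip": -1}
    - {"xyz": [0, 0.074, 0], "dr": [0, 0, 0], "grip": -1}
    - {"xyz": [0, 0.083, 0], "dr": [0, 0, 0], "grip": -1}
    - {"xyz": [0, 0.092, 0], "dr": [0, 0, 0], "grip": -1}
    - {"xyz": [0, 0.101, 0], "dr": [0, 0, 0], "grip": -1}
    - {"xyz": [0, 0.11, 0], "dr": [0, 0, 0], "grip": -1}
    - {"xyz": [0, 0.118, 0], "dr": [0, 0, 0], "grip": -1}
    - {"xyz": [0, 0.124, 0], "dr": [0, 0, 0], "grip": -1}
    - {"xyz": [0, 0.128, 0], "dr": [0, 0, 0], "grip": -1}
    - {"xyz": [0, 0.13, 0], "dr": [0, 0, 0], "grip": -1}

```text
time: 19.67
tcp_pos: [572.9, -28.1, 172.9]
ee_rot: [-3.141, 0.032, -0.0]
wrist_force: [-0.4, 6.2, 4.7]
finger_gap: 0.107
finger_force: 15.0
```

```bash
python3 - <<'E'
from h import *
np.set_printoptions(precision=1,suppress=True)
o=bot.get_obs();print(o["tcp_pos"],o["wrist_force"],o["wrist_torque"],o["finger_gap"])
im=cams.camera("top");cv2.imwrite("pics/top2.png",im[:,:,::-1]);t=cams.get_calibration("top")
h=cv2.cvtColor(im,cv2.COLOR_RGB2HSV)
for n,lo,hi in(("green",(65,80,50),(90,200,255)),("red",(0,150,90),(8,215,225))):
    m=cv2.inRange(h,lo,hi);m[:190]=0;m[270:]=0;m[:,:330]=0;m[:,:]*=1;m[:,450:]=0
    l=cv2.connectedComponentsWithStats(m);k=l[2][1:,4].argsort()[::-1][:2]+1
    for i in k:print(n,l[2][i],plane(t,[l[3][i]],239))
E
```

```text
[572.9 -28.1 172.9] [-0.4  6.2  4.7] [ 1.1  0.  -0. ] 0.10703253265738209
green [378 204  22  25 444] [[ 609.5 -154.4  239. ]]
green [408 218  20  19 339] [[ 583.6 -220.8  239. ]]
red [381 190  69  13 662] [[ 657.6 -225.6  239. ]]
red [375 235  26  26 507] [[ 537.  -153.6  239. ]]
```

drive_tool:
  targets:
    - {"xyz": [0, 0.003, 0], "dr": [0, 0, 0], "grip": -1}
    - {"xyz": [0, 0.008, 0], "dr": [0, 0, 0], "grip": -1}
    - {"xyz": [0, 0.015, 0], "dr": [0, 0, 0], "grip": -1}
    - {"xyz": [0, 0.024, 0], "dr": [0, 0, 0], "grip": -1}
    - {"xyz": [0, 0.033, 0], "dr": [0, 0, 0], "grip": -1}
    - {"xyz": [0, 0.042, 0], "dr": [0, 0, 0], "grip": -1}
    - {"xyz": [0, 0.051, 0], "dr": [0, 0, 0], "grip": -1}
    - {"xyz": [0, 0.06, 0], "dr": [0, 0, 0], "grip": -1}
    - {"xyz": [0, 0.069, 0], "dr": [0, 0, 0], "grip": -1}
    - {"xyz": [0, 0.078, 0], "dr": [0, 0, 0], "grip": -1}
    - {"xyz": [0, 0.087, 0], "dr": [0, 0, 0], "grip": -1}
    - {"xyz": [0, 0.096, 0], "dr": [0, 0, 0], "grip": -1}
    - {"xyz": [0, 0.105, 0], "dr": [0, 0, 0], "grip": -1}
    - {"xyz": [0, 0.112, 0], "dr": [0, 0, 0], "grip": -1}
    - {"xyz": [0, 0.118, 0], "dr": [0, 0, 0], "grip": -1}
    - {"xyz": [0, 0.122, 0], "dr": [0, 0, 0], "grip": -1}
    - {"xyz": [0, 0.124, 0], "dr": [0, 0, 0], "grip": -1}
    - {"xyz": [0, 0.124, 0], "dr": [0, 0, 0], "grip": -1}

```text
time: 21.22
tcp_pos: [570.9, -121.0, 172.8]
ee_rot: [-3.141, 0.032, 0.0]
wrist_force: [-0.8, 4.1, 5.0]
finger_gap: 0.105
finger_force: 15.1
```

Remaining is about 20 mm: creep to the stop.

drive_tool:
  targets:
    - {"xyz": [0, 0.004, 0.001], "dr": [0, 0, 0], "grip": -1}
    - {"xyz": [0, 0.009, 0.001], "dr": [0, 0, 0], "grip": -1}
    - {"xyz": [0, 0.014, 0.001], "dr": [0, 0, 0], "grip": -1}
    - {"xyz": [0, 0.018, 0.001], "dr": [0, 0, 0], "grip": -1}
    - {"xyz": [0, 0.022, 0.001], "dr": [0, 0, 0], "grip": -1}
    - {"xyz": [0, 0.025, 0.001], "dr": [0, 0, 0], "grip": -1}
    - {"xyz": [0, 0.025, 0.001], "dr": [0, 0, 0], "grip": -1}

```text
time: 21.8
tcp_pos: [570.3, -140.6, 171.0]
ee_rot: [3.14, -0.033, -0.002]
wrist_force: [-0.1, 1.2, -0.8]
finger_gap: 0.104
finger_force: 15.0
```

drive_tool:
  targets:
    - {"xyz": [0, 0.002, 0], "dr": [0, 0, 0], "grip": -1}
    - {"xyz": [0, 0.004, 0], "dr": [0, 0, 0], "grip": -1}
    - {"xyz": [0, 0.006, 0], "dr": [0, 0, 0], "grip": -1}
    - {"xyz": [0, 0.006, 0], "dr": [0, 0, 0], "grip": -1}

```text
time: 22.13
tcp_pos: [570.9, -140.7, 171.3]
ee_rot: [-3.135, 0.028, 0.0]
wrist_force: [0.8, 9.3, 0.8]
finger_gap: 0.104
finger_force: 15.0
```

drive_tool:
  targets:
    - {"xyz": [0, 0.003, 0], "dr": [0, 0, 0], "grip": -1}
    - {"xyz": [0, 0.003, 0], "dr": [0, 0, 0], "grip": -1}

```text
time: 22.3
tcp_pos: [570.9, -140.6, 171.4]
ee_rot: [-3.131, 0.025, 0.001]
wrist_force: [0.4, 14.7, 0.1]
finger_gap: 0.105
finger_force: 15.0
```

```bash
python3 - <<'E'
from h import *
np.set_printoptions(precision=1,suppress=True)
o=bot.get_obs();print(o["tcp_pos"],o["wrist_force"],o["finger_gap"])
im=cams.camera("top");cv2.imwrite("pics/top3.png",im[:,:,::-1]);t=cams.get_calibration("top")
h=cv2.cvtColor(im,cv2.COLOR_RGB2HSV)
for n,lo,hi in(("green",(65,80,50),(90,200,255)),("red",(0,150,90),(8,215,225))):
    m=cv2.inRange(h,lo,hi);m[:190]=0;m[270:]=0;m[:,:330]=0;m[:,470:]=0
    l=cv2.connectedComponentsWithStats(m);k=l[2][1:,4].argsort()[::-1][:3]+1
    for i in k:print(n,l[2][i],plane(t,[l[3][i]],237))
E
```

```text
[ 570.9 -140.6  171.4] [ 0.4 14.7  0.1] 0.10498819060614287
green [391 193  45  25 322] [[ 637.  -210.5  237. ]]
green [330 200  38   4  80] [[641.3 -64.4 237. ]]
green [455 214   2  37  45] [[ 578.2 -309.2  237. ]]
red [457 190  13  80 661] [[ 572.3 -325.5  237. ]]
red [435 239  17  23 230] [[ 530.5 -279.5  237. ]]
red [339 197  13   3  17] [[648.4 -56.2 237. ]]
```

Against the hard stop (force rises, no motion). Relax the push, release, and rise.

drive_tool:
  targets:
    - {"xyz": [0, -0.004, 0], "dr": [0, 0, 0], "grip": -1}
    - {"xyz": [0, -0.0075, 0], "dr": [0, 0, 0], "grip": -1}
    - {"xyz": [0, -0.0075, 0], "dr": [0, 0, 0], "grip": -0.3}
    - {"xyz": [0, -0.0075, 0], "dr": [0, 0, 0], "grip": -0.3}
    - {"xyz": [0, -0.0075, 0], "dr": [0, 0, 0], "grip": -0.3}
    - {"xyz": [0, -0.0075, 0], "dr": [0, 0, 0], "grip": -0.3}
    - {"xyz": [0, -0.0075, -0.02], "dr": [0, 0, 0], "grip": -0.3}
    - {"xyz": [0, -0.0075, -0.05], "dr": [0, 0, 0], "grip": -0.3}
    - {"xyz": [0, -0.0075, -0.09], "dr": [0, 0, 0], "grip": -0.3}
    - {"xyz": [0, -0.0075, -0.13], "dr": [0, 0, 0], "grip": -0.3}
    - {"xyz": [0, -0.0075, -0.17], "dr": [0, 0, 0], "grip": -0.3}
    - {"xyz": [0, -0.0075, -0.2], "dr": [0, 0, 0], "grip": -0.3}

```text
time: 23.35
tcp_pos: [570.9, -141.2, 325.2]
ee_rot: [3.14, -0.033, 0.005]
wrist_force: [-0.5, -0.2, 0.4]
finger_gap: 0.351
finger_force: 0.0
```

drive_tool:
  targets:
    - {"xyz": [-0.35, -0.15, 0], "dr": [0, 0, 0], "grip": -0.3}
    - {"xyz": [-0.35, -0.15, 0], "dr": [0, 0, 0], "grip": -0.3}
    - {"xyz": [-0.35, -0.15, 0], "dr": [0, 0, 0], "grip": -0.3}
    - {"xyz": [-0.35, -0.15, 0], "dr": [0, 0, 0], "grip": -0.3}
    - {"xyz": [-0.35, -0.15, 0], "dr": [0, 0, 0], "grip": -0.3}
    - {"xyz": [-0.35, -0.15, 0], "dr": [0, 0, 0], "grip": -0.3}
    - {"xyz": [-0.35, -0.15, 0], "dr": [0, 0, 0], "grip": -0.3}
    - {"xyz": [-0.35, -0.15, 0], "dr": [0, 0, 0], "grip": -0.3}
    - {"xyz": [-0.35, -0.15, 0], "dr": [0, 0, 0], "grip": -0.3}

```text
time: 24.1
tcp_pos: [309.9, -22.8, 323.3]
ee_rot: [3.14, -0.031, 0.008]
wrist_force: [0.5, -0.2, 0.1]
finger_gap: 0.349
finger_force: 0.0
```

```bash
python3 - <<'E'
from h import *
np.set_printoptions(precision=1,suppress=True)
o=bot.get_obs();print(o["tcp_pos"],o["wrist_force"],o["time"])
im=cams.camera("top");cv2.imwrite("pics/top4.png",im[:,:,::-1]);t=cams.get_calibration("top")
h=cv2.cvtColor(im,cv2.COLOR_RGB2HSV)
for n,lo,hi in(("green",(65,80,50),(90,200,255)),("red",(0,150,90),(8,215,225))):
    m=cv2.inRange(h,lo,hi);m[:195]=0;m[270:]=0;m[:,:370]=0;m[:,452:]=0
    l=cv2.connectedComponentsWithStats(m);k=l[2][1:,4].argsort()[::-1][:3]+1
    for i in k:print(n,l[2][i],plane(t,[l[3][i]],237))
g=cv2.cvtColor(im,cv2.COLOR_RGB2GRAY);m=((g<90)*255).astype(np.uint8);m[:215]=0;m[265:]=0;m[:,:370]=0;m[:,:][:,400:]=0
l=cv2.connectedComponentsWithStats(m);i=1+l[2][1:,4].argmax();print("handle",l[2][i],plane(t,[l[3][i]],215))
# background change elsewhere
d=cv2.absdiff(im,cv2.imread("pics/top0.png")[:,:,::-1]).max(2)
for nm,(x,y) in dict(mug=(245,214),cups=(322,172),soap=(510,263),jam=(474,303),tea=(381,328),flask=(140,210)).items():print(nm,d[y-20:y+20,x-20:x+20].mean().round(1))
E
```

```text
[309.9 -22.8 323.3] [ 0.5 -0.2  0.1] 24.1
green [424 206  25  24 458] [[ 608.2 -265.1  237. ]]
red [425 237  27  25 506] [[ 535.2 -266.7  237. ]]
red [377 195  75   8 408] [[ 653.1 -229.2  237. ]]
red [370 195   3   5   6] [[ 654.2 -116.4  237. ]]
handle [377 222   5  26 114] [[ 570.6 -137.1  215. ]]
mug 4.8
cups 4.5
soap 5.6
jam 6.3
tea 11.1
flask 4.1
```

```bash
python3 - <<'E'
from h import *
im=cams.camera("top");t=cams.get_calibration("top")
print([tuple(int(v) for v in p) for p in im[235,440:462]]);print([tuple(int(v) for v in p) for p in im[230,372:386]])
print("tray far edge rim expected px (z181, y -306/-301)",proj(t,[(570,-322.5,181),(570,-317.5,181),(570,-137.5,181)]))
E
```

```text
[(202, 207, 196), (203, 207, 197), (202, 206, 196), (203, 207, 197), (203, 207, 196), (202, 207, 195), (204, 207, 197), (203, 207, 195), (203, 207, 195), (204, 207, 194), (175, 178, 165), (103, 99, 89), (146, 141, 132), (170, 166, 154), (130, 141, 116), (67, 149, 72), (73, 172, 88), (138, 136, 69), (168, 41, 38), (169, 41, 39), (170, 42, 40), (168, 40, 38)]
[(77, 71, 70), (69, 65, 65), (81, 81, 79), (154, 157, 150), (186, 191, 183), (74, 71, 69), (61, 62, 59), (69, 66, 67), (82, 76, 76), (84, 82, 82), (97, 96, 95), (161, 163, 161), (204, 209, 205), (204, 208, 204)]
tray far edge rim expected px (z181, y -306/-301) [[454.19019412 238.37896403]
 [452.11221273 238.34243481]
 [377.13108639 237.02907947]]
```

The white rim meets the green stop directly at column 454, as predicted for fully home. The tins are upright and nothing else has moved. Hand in.

```bash
python3 -c "
from workcell import bot
print(bot.sign_off())"
```

```text
the job is handed in; nothing more can be done
None
```

I pumped the platform level with the top rails, slid the tray home against the green back stop and let go; both tins were standing at my last look, and I handed the job in at about 24 s. The hand-in gave no verdict.

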